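# Clear the way, load the bonding press and clamp the chip carriers

## Task

The glued chip carriers have to be clamped in the small screw press while the adhesive sets. First clear everything that stands in the way of the press's sliding bed into the white tray, then draw the bed all the way out, lay every orange carrier that is there flat on it, one to a lane and midway along the lane, and push the bed fully home. Wind the knob clockwise until the platen just touches the carriers and then a quarter of a turn more, not appreciably more or less, and leave the tape roll, the covered dish and the dropper bottle where they stand.

Things in the scene. Friction and masses are not known exactly. Their poses are not given: they have to be found in the camera images.
- press: Bench screw press, fixed. Origin: centre of its underside; front = its -x, z up. Base 124 (x) x 184 (y) mm; crosshead bar 38 (x) x 184 (y) mm, top 108 mm above the table, on columns at y = +-81 mm; knob top at 147 mm. The bed, drawn out, sweeps the strip y = +-64 mm as far as 213 mm in front of the origin, from 13 mm above the table up: things standing there block it.
- bed (a joint): Travel of the press's sliding bed in m: 0 = fully home under the platen, 0.12 = drawn all the way out to the front (press -x). Slides with about 2 N of friction and stays where it is left. It starts at 0 to 0.01.
- bed_mid (a point): Centre of the bed's white upper surface, 30 mm above the table; moves with the bed; axes as the press's. Surface 94 (x) x 124 (y) mm. Ribs 2.5 mm wide and high along x at y = +-20.3 and +-60.5 mm part it into three lanes 37 mm wide, centred at y = -40.4, 0 and +40.4 mm, open at front and back.
- bed_grip (a point): Middle of the black upright knob handle on the bed: 20 mm in diameter, this point 48 mm above the table and 82 mm in front of bed_mid. The black part reaches from 34 to 60 mm above the table and can be pinched from above. Moves with the bed.
- press_knob (a joint): Angle of the press's knob in rad; 0 = fully up, grows clockwise seen from above (stop at 9.0). Starts at 0 to 0.8. One turn lowers the platen by 12 mm (1.91 mm a rad). The platen touches carriers lying on the bed at about 6.28 rad, one turn from fully up. Turns with about 0.07 N m, stays where it is left; the knob itself does not rise or fall.
- knob_grip (a point): Middle of the black fluted round knob on top of the press, on its vertical axis: 45 mm in diameter, 28 mm high (119 to 147 mm above the table), this point 133 mm above the table. A white line on its top marks its angle; the crosshead bar lies 11 mm under the knob.
- platen (a joint): How far the sprung platen has been pushed up against its springs in m: 0 while it hangs free, grows by 1.91 mm a rad once it has touched the carriers (about 3 mm for the quarter turn wanted; 9 mm = bottomed). The springs push with 2 N at touch and 2 N more per mm.
- platen_face (a point): Centre of the red underside of the platen, 84 (x) x 118 (y) mm. Wound fully up it is 48 mm above the table; the carriers on the bed have their tops at 36 mm.
- tray: White lipped tray, fixed, 165 (x) x 240 (y) x 14 mm, origin at the centre of its underside; floor 3 mm thick, rim 2 mm thick. Its x and y are its own: it may be turned. What is cleared away goes into it.
- mat: Thin dark blue rubber mat on the table, fixed, 165 (x) x 90 (y) x 2 mm, origin at the centre of its underside; the carriers wait on it.
- carrier_1: Orange chip carrier, a flat plate 28 (x) x 34 (y) mm, 6 mm thick (7 with the chip), 20 g, origin at the centre of its underside, z up. Two or three of the carriers are there; an absent one reads None from the start.
- carrier_2: Orange chip carrier, a flat plate 28 (x) x 34 (y) mm, 6 mm thick (7 with the chip), 20 g, origin at the centre of its underside, z up. Two or three of the carriers are there; an absent one reads None from the start.
- carrier_3: Orange chip carrier, a flat plate 28 (x) x 34 (y) mm, 6 mm thick (7 with the chip), 20 g, origin at the centre of its underside, z up. Two or three of the carriers are there; an absent one reads None from the start.
- gel_box: Small black gel box with a clear lid, 46 x 46 x 16 mm, 30 g, origin at the centre of its underside. One of the things that may stand in the way of the bed (two or three of these are there; an absent one reads None from the start).
- fixture_block: Machined aluminium block 30 (x) x 50 (y) x 25 mm, 120 g, origin at the centre of its underside. One of the things that may stand in the way of the bed.
- brass_weight: Brass weight, 23 mm in diameter, 37 mm high with its knob, 100 g, origin at the centre of its underside. One of the things that may stand in the way of the bed.
- tape_roll: Orange tape roll lying flat, 77 mm in diameter, 19 mm high. Leave alone.
- petri_dish: Covered dish, 61 mm in diameter, 13 mm high. Leave alone.
- dropper_bottle: Amber dropper bottle, 33 mm in diameter, 102 mm tall. Leave alone.

How it is judged:
By the outcome, as a careful person would: the job done as asked, in the order asked, and still so for the second after the job is handed in, with the robot touching nothing.
Of carrier_1, carrier_2, carrier_3 only 2 to 3 are there at a start; the rules pass over those that are not, and their reading is None.
Of gel_box, fixture_block, brass_weight only 2 to 3 are there at a start; the rules pass over those that are not, and their reading is None.
At some moment in a run one of gel_box, fixture_block may be knocked a few centimetres aside while the robot is not near it.
Once in a run the grip may slacken for a moment while it holds something.
It also fails if it takes over 210 s, if anything falls off the work surface, if the arm or the gripper's body presses on something with over 40 N, if the wrist force passes 120 N, or if a joint passes its speed limit or range.

## Robot

A 6-joint arm with a two-finger parallel gripper is mounted at the origin on a cart in front of the work surface, level with it; the furniture and walls round the work are solid. World frame = base frame: x ahead of the robot, y to its left, z up, the work surface at z = 0. Lengths are in m, angles in rad, forces in N, time in s.
With the tool pointing down it reaches from about 0.35 to 0.775 m from the base axis. Payload 5.5 kg.
Tool frame: the origin (TCP) lies midway between the tips of the shut fingers; the grasp point (between the pads) lies grip_point_offset behind it (grip_point_offset is the distance from the TCP to the grasp point, in m); z points along the fingers, y is the direction in which the jaws open and shut (so a half turn about z gives the same grasp; the last joint's range is limited). The gripper opens to 85 mm and grips with 20 to 120 N. Pads are 22 mm wide; open, the fingers measure 114 mm over their backs; the gripper's body (76 mm by 85 mm) begins 54 mm behind the grasp point. The pads swing forward as they close: fully open they stand 13 mm farther back than shut.
Start: joints at [1.195, 0.313, 0.046, 1.304, 0, 1.431], TCP at [0.134, 0.559, 0.231] pointing down, gripper open.
Joint ranges: [-2.76, 2.76], [-0.86, 1.69], [-1.03, 1.26], [-2.2, 2.34], [-1.47, 1.5], [-3.14, 3.14]. Speed limits (rad/s): [2.57, 2.57, 3.14, 3.14, 3.14, 3.14].

## Interface

Orientations are given as a unit quaternion [w, x, y, z].
In Python, from workcell import * gives the robot as it stands.
- The arm moves only by the tool send_rows, never from a script. Its argument "series" is one flat list of numbers, 7 for each row, row after row: the shift along the tool's x, y, z in cm, then the turn, a rotation vector about the tool's x, y, z in degrees, then the opening, from 0 (shut) to 1 (fully open). A call has 1 to 10 rows; each row is the pose to reach, as a shift and turn from the pose commanded when the call began, along the tool's axes at that moment; what a row does not reach only later rows make up. A row lasts 1/12 s, in which the tool goes at most 41.7 mm and 7.16 degrees, less where a joint would pass 70% of its speed; a pose out of reach is approached as far as the arm can. A call with a gripper value outside its range is refused whole. The fingers move at their own pace and stop on an object; "newtons" is the grip in N (left out, the last holds). Time passes only in rows, so rows that repeat a pose let the fingers close. It gives the time, the measured TCP pose, the force and the opening at its end, in the units of the state.
- get_state(): the state, without advancing time (a new reading comes with each control period).
- read_camera(name): name is "scene" or "top"; returns the picture (420x560x3 uint8, blue, green, red); there is no depth.
- camera_info(name): a dict with "K" (3x3 intrinsics, pixels), "D" ([k1, k2, p1, p2, k3] as OpenCV has them; the pictures are not rectified), "xyz" and "attitude" of the camera in the world. Camera axes: x right, y down, z forward; pixel columns grow to the right and rows downward; lengths in m; the calibration is good to about 2 mm. A picture is of the moment at which its call begins. camera_info takes no time and is no camera call.
- hand_in(): hands the job in, once; it reports no verdict.
Trained networks look in the newest picture that a camera, given by its name, has taken for a name from the list of things; names that differ only in an ending like _2 or _b are one class to them, and where a whole thing is asked for, a point or a joint stands for the part that bears it (a point fixed in the world has none). Each returns a list of dicts, best first, with "p" (0 to 1); they miss things now and then, are a little off and sometimes report something else, mostly with a low value. They report only what shows in the picture. A call takes as long as a camera call.
- silhouettes(camera, label): "pixels" (420x560 bool, what is visible of it) and "box" ([left, top, width, height] in pixels, round what is visible of it).
The state is a dict: "clock": time; "joint_pos": joint angles; "qvel": joint speeds; "tau": joint torques, N m; "tcp_pos": TCP position; "orientation": TCP orientation; "wrist_force": force on the tool from outside, world axes, zero at the start; "ft_torque": the same for the moment, N m; "finger_gap": finger opening in m.
Only numpy, scipy, OpenCV 4.12 (cv2) and the standard library are available. Lean on these libraries where they do the work, as an engineer would, in place of code of your own. Each camera call takes 0.05 s, during which the arm holds its last target. There are 200 camera calls.

## Working session

There is one attempt and no reset: what is moved stays moved. The work goes in short steps, Python scripts to look and compute and a tool call to move; the robot and the scene stay as the last step left them, time stands still between calls to the robot, and variables do not carry over. Pictures are saved under pics/ and viewed, about 12 in all and at most 16, crops included, and the job is handed in when it is done.

Besides the shell and the picture viewer there is one more tool, called after "Call:" as name(argument=value, ...) on one line, values as JSON. send_rows: Moves the arm, as the interface text tells. Its arguments: {"type":"object","properties":{"series":{"type":"array"},"newtons":{"type":"number"}},"required":["series"]}

```bash
mkdir -p pics; ls; python3 - <<'E'
from workcell import *
import cv2
for n in("scene","top"):
    cv2.imwrite(f"pics/{n}0.png",read_camera(n)); print(n,camera_info(n))
print(get_state())
try: print(grip_point_offset)
except Exception as e: print(e)
E
```

```text
pics
scene {'K': array([[427.62862983,   0.        , 287.77912024],
       [  0.        , 427.62862983, 209.97550383],
       [  0.        ,   0.        ,   1.        ]]), 'D': array([-0.02576847,  0.        ,  0.        ,  0.        ,  0.        ]), 'xyz': array([ 0.21140955, -0.51860707,  0.5636184 ]), 'attitude': array([-0.46233166,  0.84412518, -0.24101745,  0.12495083])}
top {'K': array([[476.89990929,   0.        , 271.18475354],
       [  0.        , 476.89990929, 207.32706515],
       [  0.        ,   0.        ,   1.        ]]), 'D': array([-0.14863178,  0.        ,  0.        ,  0.        ,  0.        ]), 'xyz': array([0.39306687, 0.13347891, 1.2006944 ]), 'attitude': array([-0.04807861,  0.71332308, -0.6956006 ,  0.07069962])}
{'clock': 0.1, 'joint_pos': array([1.19541689e+00, 3.13923765e-01, 4.50812833e-02, 1.30355807e+00,
       2.87342133e-08, 1.43119887e+00]), 'qvel': array([ 0.00164791, -0.00236006,  0.00286186, -0.00137362, -0.00036412,
       -0.0003227 ]), 'tau': array([ 3.11331671e-03, -4.81726062e+01,  2.99243689e+01,  1.27766214e-02,
       -1.33087092e-04,  9.13406268e-06]), 'tcp_pos': array([0.13416613, 0.55867343, 0.23049426]), 'orientation': array([-2.04273543e-04,  1.17618060e-01,  9.93058583e-01, -7.75663812e-04]), 'wrist_force': array([-0.36216628,  0.51094389,  0.12823733]), 'ft_torque': array([-0.08654598, -0.0076295 , -0.00408928]), 'finger_gap': 0.08544108341181296}
0.0187
```

View pics/top0.png

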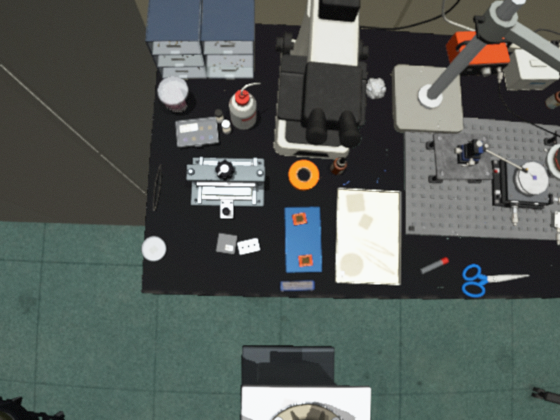

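View pics/scene0.png

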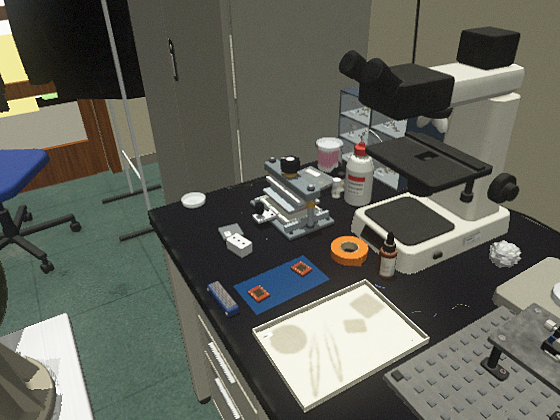

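The top view shows the press at (228,182) with its handle at (227,208), a grey gel box at (227,243) and a white/aluminium block at (248,246). The mat has two carriers at (299,219) and (305,260), and the tray is at (368,237). The tape roll, dish and bottle stand clear. Next I measure with the networks.

```bash
cat > h.py <<'E'
from workcell import *
import numpy as np, cv2
from scipy.spatial.transform import Rotation as R
def cam(n):
    c=camera_info(n); q=c["attitude"]; return c, R.from_quat([q[1],q[2],q[3],q[0]]).as_matrix()
def ray(n,uv,z):
    c,M=cam(n); uv=np.array(uv,float).reshape(-1,1,2)
    d=cv2.undistortPoints(uv,c["K"],c["D"]).reshape(-1,2)
    d=np.c_[d,np.ones(len(d))]@M.T
    return (c["xyz"]+d*((z-c["xyz"][2])/d[:,2])[:,None])[:,:2]
def proj(n,P):
    c,M=cam(n); P=(np.array(P,float).reshape(-1,3)-c["xyz"])@M
    return cv2.projectPoints(P,np.zeros(3),np.zeros(3),c["K"],c["D"])[0].reshape(-1,2)
def find(n,label,z,k=3,pm=.3):
    out=[]
    for s in silhouettes(n,label)[:k]:
        if s["p"]<pm: continue
        cs,_=cv2.findContours(s["pixels"].astype(np.uint8),cv2.RETR_EXTERNAL,cv2.CHAIN_APPROX_NONE)
        c=max(cs,key=cv2.contourArea).reshape(-1,2)
        w=ray(n,c,z); (cx,cy),(a,b),t=cv2.minAreaRect((w*1000).astype(np.float32))
        v,u=np.nonzero(s["pixels"]); m=ray(n,[u.mean(),v.mean()],z)[0]
        out.append((s["p"],m,(cx/1000,cy/1000),(a,b),t))
        print(n,label,round(s["p"],2),s["box"],"mean",m.round(4),"rect",round(cx),round(cy),"size",round(a),round(b),"ang",round(t,1))
    return out
def tool():
    s=get_state(); q=s["orientation"]; return s,R.from_quat([q[1],q[2],q[3],q[0]])
E
python3 - <<'E'
from h import *
read_camera("top"); read_camera("scene")
for l,z in [("press",.1),("tray",.014),("mat",.002),("carrier_1",.008),("gel_box",.016),("fixture_block",.025),("brass_weight",.03),("tape_roll",.019),("petri_dish",.013),("dropper_bottle",.1),("bed",.03),("press_knob",.147)]:
    find("top",l,z)
for l,z in [("carrier_1",.008),("gel_box",.016),("fixture_block",.025),("brass_weight",.03)]:
    find("scene",l,z)
im=read_camera("top"); cv2.imwrite("pics/t1.png",cv2.resize(im[130:300,140:340],None,fx=4,fy=3.5,interpolation=cv2.INTER_CUBIC))
E
```

```text
top press 0.66 [186.0, 157.3, 79.9, 58.8] mean [0.6361 0.2071] rect 627 211 size 145 185 ang 1.4
top tray 0.78 [333.3, 189.2, 67.5, 93.4] mean [ 0.5266 -0.1493] rect 529 -149 size 168 240 ang 89.0
top mat 0.86 [287.4, 208.9, 38.0, 61.7] mean [0.5166 0.0147] rect 518 15 size 165 91 ang 1.6
top mat 0.64 [218.3, 234.0, 21.7, 18.9] mean [0.5025 0.2082] rect 503 208 size 45 45 ang 82.1
top carrier_1 0.64 [292.3, 211.4, 14.3, 14.9] mean [0.569 0.026] rect 569 26 size 29 35 ang 12.9
top carrier_1 0.55 [300.7, 253.5, 9.9, 8.3] mean [0.4638 0.0089] rect 464 9 size 28 33 ang 1.3
top gel_box 0.83 [217.5, 235.7, 17.9, 17.5] mean [0.4994 0.2073] rect 499 208 size 45 45 ang 1.6
top fixture_block 0.61 [239.5, 239.1, 15.5, 14.1] mean [0.4939 0.1526] rect 494 152 size 30 48 ang 20.0
top tape_roll 0.88 [288.8, 155.9, 31.0, 34.1] mean [0.6812 0.0165] rect 681 16 size 79 72 ang 1.7
top dropper_bottle 0.6 [327.8, 154.8, 17.4, 21.6] mean [ 0.6865 -0.0574] rect 687 -58 size 30 48 ang 57.1
top bed 0.75 [204.9, 184.7, 49.2, 30.9] mean [0.6036 0.2075] rect 598 204 size 67 128 ang 11.1
top bed 0.63 [213.7, 158.4, 21.9, 21.2] mean [0.6865 0.2183] rect 687 218 size 46 47 ang 66.5
top press_knob 0.86 [215.0, 160.7, 20.7, 18.6] mean [0.6564 0.2098] rect 657 210 size 45 41 ang 23.3
scene carrier_1 0.78 [247.6, 287.0, 20.5, 11.1] mean [0.4627 0.0088] rect 463 9 size 28 35 ang 5.2
scene carrier_1 0.74 [292.1, 259.6, 17.3, 14.7] mean [0.5664 0.026 ] rect 566 26 size 30 33 ang 5.4
scene gel_box 0.63 [217.1, 224.2, 27.1, 15.1] mean [0.4963 0.209 ] rect 497 203 size 56 47 ang 81.6
scene fixture_block 0.66 [251.0, 196.8, 71.4, 25.2] mean [0.6204 0.2036] rect 613 204 size 103 137 ang 27.4
scene brass_weight 0.3 [254.7, 197.5, 65.4, 25.9] mean [0.6139 0.1994] rect 607 200 size 98 134 ang 22.9
```

View pics/t1.png

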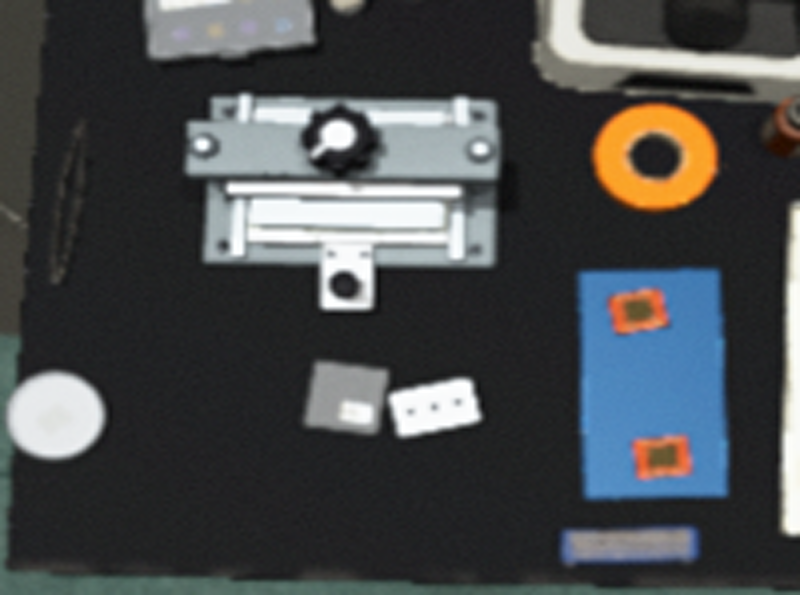

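```bash
python3 - <<'E'
from h import *
f=lambda p:(140+(p[0]+.5)/4-.5,130+(p[1]+.5)/3.5-.5)
def w(ps,z): return ray("top",[f(p) for p in ps],z)
n=w([(204,146),(480,148)],.112); d=n[0]-n[1]; print("nuts",n,n.mean(0),np.linalg.norm(d),"yaw",np.degrees(np.arctan2(-d[0],d[1])))
n=w([(186,122),(186,178),(500,180),(498,124)],.108);d=n[1]-n[2]; print("bar",n.round(3),n.mean(0),"yaw",np.degrees(np.arctan2(-d[0],d[1])))
n=w([(204,262),(496,266)],.008);d=n[0]-n[1]; print("base front",n,np.linalg.norm(d),n.mean(0),np.degrees(np.arctan2(-d[0],d[1])))
print("knob",w([(340,139)],.147),"handle",w([(344,284)],.06),"mark",w([(312,158),(338,136)],.147))
print("tcp px",proj("top",[.134,.559,.231]))
print("block corners",w([(388,390),(472,378),(481,422),(398,437)],.025).round(4))
print("gel",w([(315,360),(388,368),(383,434),(304,428)],.012).round(4))
E
```

```text
nuts [[0.65863651 0.29145693]
 [0.66186604 0.12959933]] [0.66025128 0.21052813] 0.16188981681105558 yaw 1.1430675278511429
bar [[0.676 0.304]
 [0.637 0.301]
 [0.641 0.117]
 [0.68  0.119]] [0.65856065 0.21043026] yaw 1.1982593035293483
base front [[0.59764644 0.3020073 ]
 [0.59990653 0.11673937]] 0.18528171092671805 [0.59877649 0.20937334] 0.6989173069481283
knob [[0.65690181 0.20933916]] handle [[0.57567744 0.20909702]] mark [[0.64379622 0.22468074]
 [0.65887343 0.2105565 ]]
tcp px [[ 42.36504188 407.32147882]]
block corners [[0.5063 0.1815]
 [0.5162 0.1298]
 [0.4852 0.1235]
 [0.4733 0.1742]]
gel [[0.5278 0.2284]
 [0.5233 0.1825]
 [0.4761 0.1841]
 [0.479  0.2333]]
```

```bash
cat >> h.py <<'E'
def to(x,y,z,jaw,base=None):
    """shift (cm) and turn (deg) in tool axes to TCP xyz with tool down, jaw axis at world angle jaw(deg, mod 180, nearest)"""
    s,T=tool(); p=s["tcp_pos"]; t=T.as_matrix(); cur=np.degrees(np.arctan2(t[1,1],t[0,1]))
    j=cur+((jaw-cur+90)%180-90); a=np.radians(j)
    Y=np.array([np.cos(a),np.sin(a),0]); Z=np.array([0,0,-1.]); X=np.cross(Y,Z)
    rv=(T.inv()*R.from_matrix(np.c_[X,Y,Z])).as_rotvec(degrees=True)
    q1=np.arctan2(y,x); print("shift cm",(T.inv().apply(np.array([x,y,z])-p)*100).round(2),"turn",rv.round(1),"jaw now %.1f q6 then %.2f"%(cur,q1+np.pi/2-a))
E
python3 - <<'E'
from h import *
to(.495,.1525,.10,13); to(.495,.1525,.007,13)
E
```

```text
shift cm [-44.57 -31.11  13.13] turn [ 0.  -0.  63.5] jaw now 76.5 q6 then 1.64
shift cm [-44.57 -31.11  22.43] turn [ 0.  -0.  63.5] jaw now 76.5 q6 then 1.64
```

Call:
send_rows(series=[-44.6,-31.1,10,0,0,63.5,0.6,-44.6,-31.1,10,0,0,63.5,0.6,-44.6,-31.1,10,0,0,63.5,0.6,-44.6,-31.1,10,0,0,63.5,0.6,-44.6,-31.1,10,0,0,63.5,0.6,-44.6,-31.1,10,0,0,63.5,0.6,-44.6,-31.1,10,0,0,63.5,0.6,-44.6,-31.1,10,0,0,63.5,0.6,-44.6,-31.1,10,0,0,63.5,0.6,-44.6,-31.1,10,0,0,63.5,0.6])

```text
clock: 1.88
tcp_pos: [0.4075, 0.251, 0.1559]
orientation: [0.0, 0.624, 0.781, 0.0]
wrist_force: [1.3, 0.8, -0.1]
finger_gap: 0.0513
```

```bash
python3 - <<'E'
from h import *
read_camera("top"); read_camera("scene")
s=get_state(); print(s["tcp_pos"],s["finger_gap"],s["wrist_force"])
to(.495,.1525,.07,13)
for l,z in [("gel_box",.016),("fixture_block",.025)]: find("top",l,z); find("scene",l,z)
E
```

```text
[0.40979189 0.24856063 0.15503828] 0.05130979045433329 [0.03131064 0.21764398 0.29979741]
shift cm [-11.21   6.23   8.52] turn [ 0.   0.1 -0.5] jaw now 12.5 q6 then 1.64
top gel_box 0.59 [217.0, 233.5, 21.2, 19.7] mean [0.5015 0.2074] rect 501 207 size 46 46 ang 82.1
top gel_box 0.44 [203.6, 189.2, 50.4, 29.5] mean [0.6047 0.2081] rect 599 206 size 65 128 ang 8.9
scene gel_box 0.71 [218.1, 226.0, 24.3, 11.6] mean [0.4968 0.2081] rect 497 205 size 51 47 ang 82.4
top fixture_block 0.71 [240.5, 243.7, 17.5, 11.5] mean [0.4935 0.152 ] rect 494 152 size 30 49 ang 14.5
scene fixture_block 0.96 [224.7, 233.6, 30.9, 19.1] mean [0.4872 0.14  ] rect 487 142 size 48 72 ang 13.8
scene fixture_block 0.74 [252.3, 197.2, 66.7, 26.5] mean [0.6179 0.2076] rect 611 207 size 102 137 ang 24.8
```

Call:
send_rows(series=[-11.1,6.2,8.5,0,0,-1,0.6,-11.1,6.2,8.5,0,0,-1,0.6,-11.1,6.2,8.5,0,0,-1,0.6,-11.1,6.2,8.5,0,0,-1,0.6,-11.1,6.2,8.5,0,0,-1,0.6,-11.1,6.2,12,0,0,-1,0.6,-11.1,6.2,14.5,0,0,-1,0.6,-11.1,6.2,14.8,0,0,-1,0.6,-11.1,6.2,14.8,0,0,-1,0.2,-11.1,6.2,14.8,0,0,-1,0.2], newtons=40)

```text
clock: 3.02
tcp_pos: [0.4918, 0.1599, 0.0092]
orientation: [0.0, 0.615, 0.789, 0.0]
wrist_force: [-4.6, 0.9, 0.4]
finger_gap: 0.0288
```

Call:
send_rows(series=[0,0,0,0,0,0,0.1,0,0,0,0,0,0,0.1,0,0,0,0,0,0,0.1,0,0,0,0,0,0,0.1,0,0,-3,0,0,0,0.1,0,0,-6,0,0,0,0.1,0,0,-9,0,0,0,0.1,0,0,-10,0,0,0,0.1,0,0,-10,0,0,0,0.1])

```text
clock: 3.77
tcp_pos: [0.4943, 0.1588, 0.1111]
orientation: [0.002, 0.616, 0.788, 0.002]
wrist_force: [0.1, 0.1, -0.5]
finger_gap: 0.0293
```

```bash
python3 - <<'E'
from h import *
read_camera("top"); cv2.imwrite("pics/s2.png",cv2.resize(read_camera("scene")[150:350,150:450],None,fx=2.5,fy=2.5))
s=get_state(); print(s["tcp_pos"],s["finger_gap"],s["wrist_force"])
to(.485,-.11,.11,13);to(.485,-.11,.015,13)
E
```

```text
[0.49164062 0.15836214 0.10742167] 0.028782622015389888 [-0.77402474  0.37002912 -1.25828658]
shift cm [-25.88  -7.13  -0.26] turn [ 0. -0.  1.] jaw now 14.0 q6 then 1.12
shift cm [-25.88  -7.13   9.24] turn [ 0. -0.  1.] jaw now 14.0 q6 then 1.12
```

Call:
send_rows(series=[-25.9,-7.1,-0.3,0,0,0,0.1,-25.9,-7.1,-0.3,0,0,0,0.1,-25.9,-7.1,-0.3,0,0,0,0.1,-25.9,-7.1,-0.3,0,0,0,0.1,-25.9,-7.1,-0.3,0,0,0,0.1,-25.9,-7.1,-0.3,0,0,0,0.1,-25.9,-7.1,-0.3,0,0,0,0.1,-25.9,-7.1,-0.3,0,0,0,0.1,-25.9,-7.1,-0.3,0,0,0,0.1,-25.9,-7.1,-0.3,0,0,0,0.1])

```text
clock: 4.7
tcp_pos: [0.4842, -0.1091, 0.1092]
orientation: [-0.002, 0.616, 0.788, -0.0]
wrist_force: [1.2, 0.3, -0.2]
finger_gap: 0.0293
```

Call:
send_rows(series=[0,0,4,0,0,0,0.1,0,0,8,0,0,0,0.1,0,0,9.2,0,0,0,0.1,0,0,9.2,0,0,0,0.1,0,0,9.2,0,0,0,0.6,0,0,9.2,0,0,0,0.6,0,0,9.2,0,0,0,0.6,0,0,5,0,0,0,0.6,0,0,1,0,0,0,0.7,0,0,0,0,0,0,0.7])

```text
clock: 5.53
tcp_pos: [0.4895, -0.1114, 0.1181]
orientation: [0.005, 0.616, 0.788, 0.002]
wrist_force: [1.5, -0.1, 0.0]
finger_gap: 0.0595
```

```bash
python3 - <<'E'
from h import *
im=read_camera("top"); cv2.imwrite("pics/t3.png",cv2.resize(im[130:300,200:420],None,fx=3.5,fy=3.5)); read_camera("scene")
s=get_state(); print(s["tcp_pos"],s["finger_gap"],s["wrist_force"])
for l,z in [("gel_box",.016),("fixture_block",.025)]: find("top",l,z); find("scene",l,z)
to(.50,.208,.11,4);to(.5,.208,.007,4)
E
```

```text
[ 0.48895478 -0.11122039  0.11558579] 0.059661221564119224 [ 0.11297987  0.29801826 -0.3898948 ]
top gel_box 0.75 [216.0, 232.4, 22.3, 21.7] mean [0.5012 0.2063] rect 501 207 size 48 50 ang 81.6
scene gel_box 0.71 [214.7, 222.5, 29.2, 19.2] mean [0.4961 0.1996] rect 496 201 size 66 51 ang 81.7
scene gel_box 0.51 [180.3, 190.7, 20.7, 18.8] mean [0.4771 0.3772] rect 478 377 size 63 75 ang 4.5
top fixture_block 0.65 [343.2, 249.4, 18.4, 12.4] mean [ 0.4834 -0.1054] rect 484 -106 size 31 43 ang 19.3
scene fixture_block 0.59 [287.1, 309.0, 37.0, 34.4] mean [ 0.4801 -0.1212] rect 481 -120 size 45 65 ang 13.6
shift cm [3.046e+01 9.160e+00 2.000e-02] turn [-0.1 -0.  10. ] jaw now 14.0 q6 then 1.90
shift cm [30.45  9.17 10.32] turn [-0.1 -0.  10. ] jaw now 14.0 q6 then 1.90
```

Call:
send_rows(series=[30.4,9.1,1,0,0,20,0.75,30.4,9.1,1,0,0,20,0.75,30.4,9.1,1,0,0,20,0.75,30.4,9.1,1,0,0,20,0.75,30.4,9.1,1,0,0,20,0.75,30.4,9.1,1,0,0,20,0.75,30.4,9.1,1,0,0,20,0.75,30.4,9.1,1,0,0,20,0.75,30.4,9.1,1,0,0,20,0.75,30.4,9.1,1,0,0,20,0.75])

```text
clock: 6.67
tcp_pos: [0.4989, 0.2088, 0.0991]
orientation: [-0.001, 0.742, 0.671, -0.001]
wrist_force: [0.3, -0.2, 0.3]
finger_gap: 0.0644
```

```bash
python3 - <<'E'
from h import *
read_camera("scene");read_camera("top")
s=get_state(); print(s["tcp_pos"],s["finger_gap"],s["wrist_force"])
find("scene","gel_box",.016);find("top","gel_box",.016)
to(.501,.207,.004,-6)
E
```

```text
[0.49924719 0.20639625 0.09960969] 0.06384114303767366 [-0.61670286 -0.17957913  0.37142633]
scene gel_box 0.56 [214.7, 222.8, 28.7, 18.0] mean [0.4967 0.2   ] rect 497 201 size 65 48 ang 81.6
shift cm [0.17 0.11 9.63] turn [-0.1  0.  -0.1] jaw now -6.1 q6 then 2.07
```

Call:
send_rows(series=[0,0,4,0,0,0,0.75,0,0,8,0,0,0,0.75,0,0,9.6,0,0,0,0.75,0,0,9.6,0,0,0,0.75,0,0,9.6,0,0,0,0.3,0,0,9.6,0,0,0,0.3,0,0,9.6,0,0,0,0.3,0,0,9.6,0,0,0,0.3,0,0,9.6,0,0,0,0.3], newtons=30)

```text
clock: 7.62
tcp_pos: [0.5015, 0.2072, 0.0064]
orientation: [0.001, 0.743, 0.669, 0.001]
wrist_force: [0.9, -0.1, -0.1]
finger_gap: 0.0449
```

Call:
send_rows(series=[0,0,-3,0,0,0,0.3,0,0,-6,0,0,0,0.3,0,0,-9,0,0,0,0.3,0,0,-10,0,0,0,0.3,0,0,-10,0,0,0,0.3])

```text
clock: 8.03
tcp_pos: [0.503, 0.2078, 0.1088]
orientation: [0.002, 0.743, 0.669, 0.003]
wrist_force: [-0.0, -0.5, -0.5]
finger_gap: 0.0451
```

```bash
python3 - <<'E'
from h import *
read_camera("scene");read_camera("top")
s=get_state(); print(s["tcp_pos"],s["finger_gap"],s["wrist_force"])
find("scene","gel_box",.1)
to(.575,-.16,.11,-6)
E
```

```text
[0.50031668 0.20706601 0.1048499 ] 0.04481761587603468 [ 0.10897595  0.64037014 -0.3686814 ]
scene gel_box 0.88 [216.7, 182.5, 25.6, 18.5] mean [0.5138 0.2293] rect 515 232 size 74 48 ang 74.1
shift cm [-35.69  11.34  -0.61] turn [-0.1  0.  -0. ] jaw now -6.0 q6 then 1.40
```

Call:
send_rows(series=[-35.7,11.3,-1,0,0,0,0.3,-35.7,11.3,-1,0,0,0,0.3,-35.7,11.3,-1,0,0,0,0.3,-35.7,11.3,-1,0,0,0,0.3,-35.7,11.3,-1,0,0,0,0.3,-35.7,11.3,-1,0,0,0,0.3,-35.7,11.3,-1,0,0,0,0.3,-35.7,11.3,-1,0,0,0,0.3,-35.7,11.3,-1,0,0,0,0.3,-35.7,11.3,-1,0,0,0,0.3])

```text
clock: 9.02
tcp_pos: [0.5761, -0.1671, 0.1128]
orientation: [0.001, 0.746, 0.666, -0.001]
wrist_force: [1.0, 0.8, -0.3]
finger_gap: 0.0449
```

```bash
python3 - <<'E'
from h import *
s=get_state(); print(s["tcp_pos"],s["finger_gap"],s["wrist_force"])
to(.575,-.16,.01,-6)
E
```

```text
[ 0.57611711 -0.16710762  0.11276823] 0.044870534679865744 [ 1.00018815  0.81669402 -0.29093641]
shift cm [ 0.72 -0.19 10.28] turn [ 0.   0.1 -0.4] jaw now -6.4 q6 then 1.40
```

Call:
send_rows(series=[0,0,4,0,0,0,0.3,0,0,8,0,0,0,0.3,0,0,10.1,0,0,0,0.3,0,0,10.1,0,0,0,0.3,0,0,10.1,0,0,0,0.75,0,0,10.1,0,0,0,0.75,0,0,10.1,0,0,0,0.75,0,0,6,0,0,0,0.75,0,0,2,0,0,0,0.75,0,0,-1,0,0,0,0.75])

```text
clock: 9.85
tcp_pos: [0.5762, -0.16, 0.1288]
orientation: [0.001, 0.743, 0.669, 0.001]
wrist_force: [0.6, 0.5, 0.8]
finger_gap: 0.0639
```

Call:
send_rows(series=[15,0,-3,0,0,0,0.5,15,0,-3,0,0,0,0.5,15,0,-3,0,0,0,0.5,15,0,-3,0,0,0,0.5,15,0,-3,0,0,0,0.5])

```text
clock: 10.27
tcp_pos: [0.5923, -0.0057, 0.1582]
orientation: [0.001, 0.741, 0.671, 0.002]
wrist_force: [0.0, -0.3, 0.3]
finger_gap: 0.0426
```

```bash
python3 - <<'E'
from h import *
im=read_camera("top"); cv2.imwrite("pics/t4.png",cv2.resize(im[130:300,200:420],None,fx=3.5,fy=3.5)); im=read_camera("scene");cv2.imwrite("pics/s4.png",im)
s=get_state(); print(s["tcp_pos"],s["finger_gap"],s["wrist_force"])
for l,z in [("gel_box",.02),("fixture_block",.028),("brass_weight",.03)]: find("top",l,z); find("scene",l,z)
for y in(1,):
  to(.577,.2085,.11,91);to(.577,.2085,.042,91)
E
```

```text
[ 0.59168627 -0.00951971  0.15655112] 0.042908078389174084 [0.85933045 0.01682146 0.34693608]
scene gel_box 0.67 [343.7, 311.2, 39.5, 25.8] mean [ 0.5672 -0.1613] rect 568 -160 size 56 52 ang 83.0
scene fixture_block 0.93 [285.7, 312.1, 39.6, 32.4] mean [ 0.4791 -0.1237] rect 479 -122 size 47 63 ang 13.9
shift cm [21.77 -3.72  4.47] turn [-0.   0.  82.9] jaw now -6.1 q6 then 3.47
shift cm [21.77 -3.72 11.27] turn [-0.   0.  82.9] jaw now -6.1 q6 then 3.47
```

View pics/s4.png

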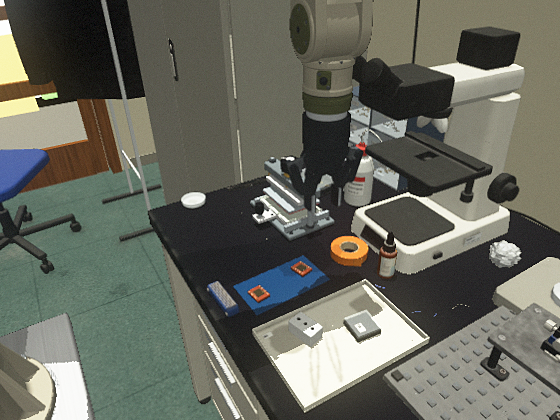

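Call:
send_rows(series=[21.8,-3.7,3,0,0,-97,0.6,21.8,-3.7,3,0,0,-97,0.6,21.8,-3.7,3,0,0,-97,0.6,21.8,-3.7,3,0,0,-97,0.6,21.8,-3.7,3,0,0,-97,0.6,21.8,-3.7,3,0,0,-97,0.6,21.8,-3.7,3,0,0,-97,0.6,21.8,-3.7,3,0,0,-97,0.6,21.8,-3.7,3,0,0,-97,0.6,21.8,-3.7,3,0,0,-97,0.6])

```text
clock: 11.5
tcp_pos: [0.5771, 0.2094, 0.1245]
orientation: [-0.0, 0.209, 0.978, -0.0]
wrist_force: [0.2, 0.6, 0.5]
finger_gap: 0.0516
```

```bash
python3 - <<'E'
from h import *
s=get_state(); print(s["tcp_pos"],s["finger_gap"],s["joint_pos"])
to(.577,.2085,.11,91)
E
```

```text
[0.57712122 0.20937485 0.12446172] 0.051553874357813584 [ 2.17369571e-01  4.36956603e-01 -3.80092134e-02  1.09656668e+00
 -5.05115064e-05  6.37614968e-01]
shift cm [-0.03 -0.08  1.45] turn [ -0.   -0.  -25.1] jaw now 65.9 q6 then 0.33
```

Call:
send_rows(series=[0,0,1,0,0,-25,0.6,0,0,1,0,0,-25,0.6,0,0,1,0,0,-25,0.6,0,0,1,0,0,-25,0.6,0,0,5,0,0,-25,0.6,0,0,8,0,0,-25,0.6,0,0,8.7,0,0,-25,0.6,0,0,8.7,0,0,-25,0.6,0,0,8.7,0,0,-25,0,0,0,8.7,0,0,-25,0], newtons=60)

```text
clock: 12.33
tcp_pos: [0.5786, 0.21, 0.0398]
orientation: [0.001, -0.005, 1.0, 0.0]
wrist_force: [1.2, -0.8, -0.3]
finger_gap: 0.0278
```

Call:
send_rows(series=[0,0,0,0,0,0,0,0,0,0,0,0,0,0,0,0,0,0,0,0,0,0,0,0,0,0,0,0,0,0,0,0,0,0,0])

```text
clock: 12.75
tcp_pos: [0.5788, 0.2105, 0.0403]
orientation: [0.002, -0.005, 1.0, 0.001]
wrist_force: [0.4, 0.5, 6.9]
finger_gap: 0.0182
```

```bash
python3 - <<'E'
from h import *
s=get_state(); print(s["tcp_pos"],s["finger_gap"],s["wrist_force"])
a=np.radians(1); to(s["tcp_pos"][0]-.121,s["tcp_pos"][1]-.002,.037,91)
E
```

```text
[0.57884199 0.21053803 0.04028553] 0.018187916273825152 [0.37734636 0.5364969  6.91763314]
shift cm [12.1  -0.07  0.28] turn [ 0.1  0.3 -0.4] jaw now 90.6 q6 then 0.41
```

Call:
send_rows(series=[1,0,-0.2,0,0,0,0,2.5,0,-0.2,0,0,0,0,4,-0.01,-0.2,0,0,0,0,5.5,-0.02,-0.2,0,0,0,0,7,-0.03,-0.2,0,0,0,0,8.5,-0.04,-0.2,0,0,0,0,10,-0.05,-0.2,0,0,0,0,11.2,-0.06,-0.2,0,0,0,0,11.9,-0.06,-0.2,0,0,0,0,11.9,-0.06,-0.2,0,0,0,0])

```text
clock: 13.58
tcp_pos: [0.46, 0.2094, 0.0404]
orientation: [0.003, -0.006, 1.0, 0.001]
wrist_force: [8.1, 4.7, -11.8]
finger_gap: 0.0178
```

```bash
python3 - <<'E'
from h import *
s=get_state(); print(s["tcp_pos"],s["finger_gap"],s["wrist_force"])
cv2.imwrite("pics/s5.png",read_camera("scene"));im=read_camera("top"); cv2.imwrite("pics/t5.png",cv2.resize(im[130:300,140:340],None,fx=4,fy=3.5))
E
```

```text
[0.45995152 0.20938565 0.04044931] 0.017797387666959267 [  8.09637465   4.73242036 -11.77623805]
```

View pics/s5.png

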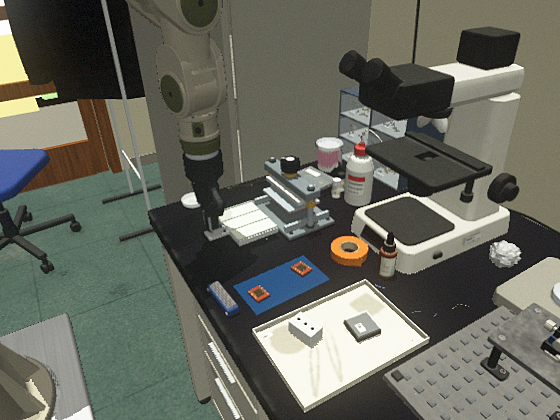

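The bed is out under the gripper (about 240,220), moved 119 mm. A few more mm takes it to the stop, then I release.

Call:
send_rows(series=[0.2,0,0.1,0,0,0,0,0.4,0,0.1,0,0,0,0,0.5,0,0.1,0,0,0,0,0.5,0,0.1,0,0,0,0])

```text
clock: 14.02
tcp_pos: [0.4599, 0.2094, 0.0405]
orientation: [0.007, -0.005, 1.0, 0.001]
wrist_force: [15.3, 3.3, -14.5]
finger_gap: 0.018
```

Call:
send_rows(series=[0,0,0,0,0,0,0.6,0,0,0,0,0,0,0.6,0,0,0,0,0,0,0.6,0,0,-4,0,0,0,0.6,0,0,-8,0,0,0,0.6,5,-10,-10,0,0,0,0.6,5,-15,-10,0,0,0,0.6,5,-15,-10,0,0,0,0.6,5,-15,-10,0,0,0,0.6,5,-15,-10,0,0,0,0.6])

```text
clock: 14.85
tcp_pos: [0.4026, 0.0533, 0.1397]
orientation: [-0.0, -0.002, 1.0, -0.001]
wrist_force: [0.1, 0.3, -0.4]
finger_gap: 0.0514
```

```bash
python3 - <<'E'
from h import *
s=get_state(); print(s["tcp_pos"],s["finger_gap"],s["wrist_force"])
im=read_camera("top"); cv2.imwrite("pics/t6.png",cv2.resize(im[150:290,180:340],None,fx=5,fy=4,interpolation=cv2.INTER_CUBIC))
find("top","bed",.03);find("top","carrier_1",.008); read_camera("scene");find("scene","carrier_1",.008); find("scene","bed",.03)
E
```

```text
[0.40263813 0.05333726 0.13968695] 0.05139670002884515 [ 0.09187174  0.32482578 -0.44051333]
top bed 0.62 [199.9, 208.1, 52.0, 58.7] mean [0.5301 0.2092] rect 517 209 size 141 126 ang 1.6
top carrier_1 0.57 [294.2, 213.1, 13.8, 14.1] mean [0.5695 0.0246] rect 569 25 size 28 33 ang 1.6
scene carrier_1 0.74 [286.6, 314.5, 37.7, 28.7] mean [ 0.4886 -0.1082] rect 489 -107 size 47 66 ang 14.7
scene carrier_1 0.71 [288.8, 259.7, 24.4, 17.9] mean [0.568  0.0256] rect 568 26 size 30 38 ang 11.2
scene carrier_1 0.49 [245.4, 285.3, 20.9, 17.3] mean [0.4615 0.0089] rect 462 9 size 31 39 ang 6.4
scene bed 0.88 [204.9, 201.5, 70.4, 43.8] mean [0.5328 0.1938] rect 531 205 size 110 146 ang 1.9
```

View pics/t6.png

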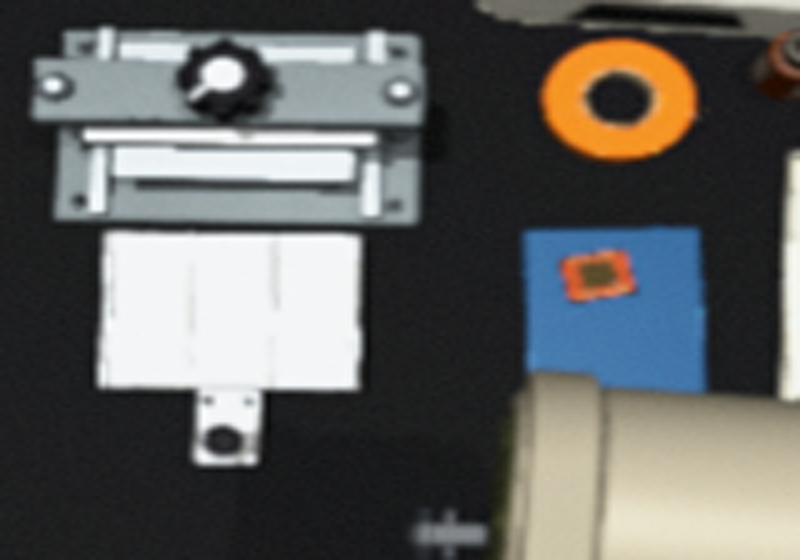

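Bed drawn out, stop felt (force rose, position fixed). It is in crop x 100–362, y 232–388, with the handle at (222,440). One carrier shows at (598,276), the other is hidden by the arm.

```bash
python3 - <<'E'
from h import *
f=lambda p:(180+(p[0]+.5)/5-.5,150+(p[1]+.5)/4-.5)
def w(ps,z): return ray("top",[f(p) for p in ps],z)
n=w([(104,232),(362,235),(361,388),(98,388)],.03); print("bed",n.round(4),n.mean(0))
print("ribs",w([(191,232),(194,388),(277,234),(277,388)],.0325).round(4))
print("carrier",w([(562,257),(628,250),(637,292),(568,300)],.008).round(4), w([(598,276)],.008))
print("handle",w([(222,440)],.06))
to(.569,.0255,.06,98)
E
```

```text
bed [[0.5867 0.2741]
 [0.5884 0.1458]
 [0.4931 0.1436]
 [0.4896 0.2727]] [0.53944271 0.20904438]
ribs [[0.5875 0.2306]
 [0.4907 0.2253]
 [0.5874 0.1879]
 [0.4918 0.1847]]
carrier [[0.5807 0.0443]
 [0.5862 0.0107]
 [0.5594 0.0058]
 [0.5533 0.0408]] [[0.56906755 0.0257834 ]]
handle [[0.45774441 0.20865554]]
shift cm [-16.39  -3.51   7.87] turn [ 0.  -0.  -7.3] jaw now 90.7 q6 then -0.09
```

Call:
send_rows(series=[-16.4,-3.5,6,0,0,-9,0.55,-16.4,-3.5,6,0,0,-9,0.55,-16.4,-3.5,6,0,0,-9,0.55,-16.4,-3.5,6,0,0,-9,0.55,-16.4,-3.5,6,0,0,-9,0.55,-16.4,-3.5,8,0,0,-9,0.55,-16.4,-3.5,8,0,0,-9,0.55])

```text
clock: 15.73
tcp_pos: [0.5673, 0.0257, 0.0549]
orientation: [-0.003, -0.085, 0.996, 0.001]
wrist_force: [-0.4, 0.9, 0.3]
finger_gap: 0.047
```

```bash
python3 - <<'E'
from h import *
s=get_state(); print(s["tcp_pos"],s["finger_gap"],s["wrist_force"])
read_camera("scene");find("scene","carrier_1",.008)
to(.5695,.0255,.002,99.5)
E
```

```text
[0.56729138 0.02566008 0.05485613] 0.04697230079754439 [-0.43282451  0.85938848  0.25823094]
scene carrier_1 0.65 [246.9, 286.8, 19.7, 15.5] mean [0.4624 0.008 ] rect 462 9 size 29 37 ang 4.9
scene carrier_1 0.42 [206.2, 202.7, 71.6, 39.0] mean [0.5353 0.2307] rect 526 233 size 150 151 ang 2.2
shift cm [-0.24 -0.05  5.58] turn [ 0.1 -0.2  0.2] jaw now 99.7 q6 then -0.12
```

Call:
send_rows(series=[-0.2,0,3,0,0,0,0.5,-0.2,0,4.8,0,0,0,0.5,-0.2,0,5.4,0,0,0,0.5,-0.2,0,5.5,0,0,0,0.5,-0.2,0,5.5,0,0,0,0.5], newtons=30)

```text
clock: 16.25
tcp_pos: [0.571, 0.025, 0.005]
orientation: [0.0, -0.084, 0.996, 0.0]
wrist_force: [0.4, 0.3, 0.6]
finger_gap: 0.0429
```

Call:
send_rows(series=[0,0,0,0,0,0,0.2,0,0,0,0,0,0,0.2,0,0,0,0,0,0,0.2,0,0,0,0,0,0,0.2,0,0,0,0,0,0,0.2])

```text
clock: 16.67
tcp_pos: [0.572, 0.0247, 0.0058]
orientation: [0.001, -0.084, 0.996, 0.0]
wrist_force: [-1.7, 1.6, 6.9]
finger_gap: 0.0322
```

Call:
send_rows(series=[0,0,-2,0,0,0,0.2,0,0,-5,0,0,0,0.2,0,0,-8,0,0,0,0.2,0,0,-9,0,0,0,0.2,0,0,-9,0,0,0,0.2,0,0,-9,0,0,0,0.2,0,0,-9,0,0,0,0.2])

```text
clock: 17.25
tcp_pos: [0.5701, 0.0246, 0.0927]
orientation: [-0.001, -0.084, 0.996, 0.0]
wrist_force: [-0.0, -0.9, 0.1]
finger_gap: 0.0318
```

```bash
python3 - <<'E'
from h import *
s=get_state(); print(s["tcp_pos"],s["finger_gap"],s["wrist_force"])
read_camera("top");read_camera("scene");find("scene","carrier_1",.095);find("top","carrier_1",.095)
to(.5400,.168,.09,1);to(.539,.2485,.09,1)
E
```

```text
[0.57008599 0.0246267  0.09267971] 0.03183936498904673 [-0.01416268 -0.87998614  0.1042704 ]
scene carrier_1 0.63 [288.0, 225.6, 16.7, 16.9] mean [0.5604 0.025 ] rect 558 26 size 38 24 ang 56.8
scene carrier_1 0.5 [247.4, 285.3, 22.9, 15.5] mean [ 0.4229 -0.0745] rect 423 -74 size 25 31 ang 5.2
scene carrier_1 0.43 [182.2, 192.4, 19.6, 16.7] mean [0.4394 0.2492] rect 440 250 size 67 50 ang 70.4
shift cm [ 0.56 14.63  0.25] turn [  0.1  -0.1 -81.4] jaw now 99.6 q6 then -1.29
shift cm [-0.68 22.58  0.25] turn [  0.1  -0.1 -81.4] jaw now 99.6 q6 then -1.16
```

Call:
send_rows(series=[0.6,14.7,0,0,0,-81.4,0.2,0.6,14.7,0,0,0,-81.4,0.2,0.6,14.7,0,0,0,-81.4,0.2,0.6,14.7,0,0,0,-81.4,0.2,0.6,14.7,0,0,0,-81.4,0.2,0.6,14.7,0,0,0,-81.4,0.2,0.6,14.7,0,0,0,-81.4,0.2,0.6,14.7,0,0,0,-81.4,0.2,0.6,14.7,0,0,0,-81.4,0.2,0.6,14.7,0,0,0,-81.4,0.2])

```text
clock: 18.28
tcp_pos: [0.54, 0.1686, 0.093]
orientation: [-0.001, -0.653, 0.757, 0.0]
wrist_force: [-0.4, 0.3, 0.7]
finger_gap: 0.0321
```

```bash
python3 - <<'E'
from h import *
s=get_state(); print(s["tcp_pos"],s["finger_gap"],s["wrist_force"])
to(.54,.169,.06,1)
E
```

```text
[0.54001279 0.1685532  0.09296743] 0.03208282700710093 [-0.39005615  0.26217928  0.68927619]
shift cm [-0.05  0.    3.3 ] turn [ 0.1 -0.  -9.4] jaw now 171.6 q6 then -1.28
```

Call:
send_rows(series=[0,0,2,0,0,-9.4,0.2,0,0,3.3,0,0,-9.4,0.2,0,0,3.3,0,0,-9.4,0.2,0,0,3.3,0,0,-9.4,0.2,0,0,3.3,0,0,-9.4,0.2,0,0,3.3,0,0,-9.4,0.2])

```text
clock: 18.78
tcp_pos: [0.5412, 0.1686, 0.0616]
orientation: [-0.0, 0.711, -0.704, 0.0]
wrist_force: [0.5, 0.4, -0.7]
finger_gap: 0.0317
```

```bash
python3 - <<'E'
from h import *
im=read_camera("scene"); cv2.imwrite("pics/s7.png",cv2.resize(im[170:270,160:310],None,fx=5,fy=5,interpolation=cv2.INTER_CUBIC))
s=get_state(); print(s["tcp_pos"],s["finger_gap"],s["wrist_force"])
to(.54,.169,.034,1)
E
```

```text
[0.54127772 0.16867796 0.06177547] 0.03177098481627805 [ 0.33801939 -0.04466716 -0.23129142]
shift cm [-0.03  0.13  2.78] turn [-0.1  0.  -0.4] jaw now -179.4 q6 then 5.00
```

View pics/s7.png

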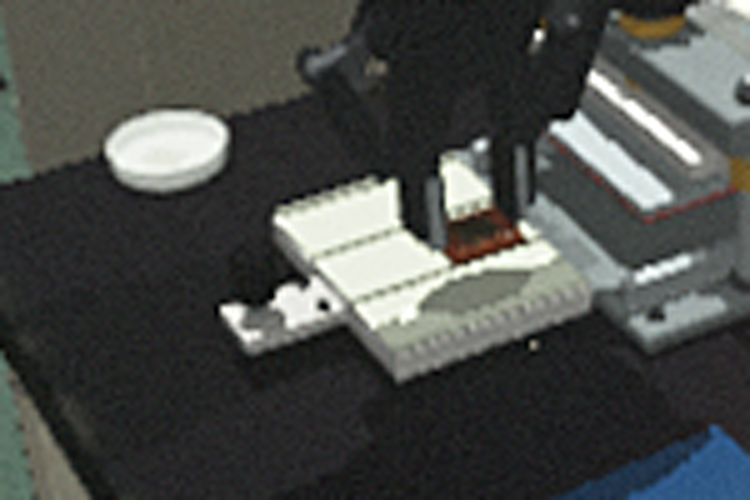

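The carrier is held level above the -y lane (crop 485,235). Lowering.

Call:
send_rows(series=[0,0,1.5,0,0,0,0.2,0,0,2.3,0,0,0,0.2,0,0,2.7,0,0,0,0.2,0,0,2.8,0,0,0,0.2,0,0,2.8,0,0,0,0.2])

```text
clock: 19.25
tcp_pos: [0.5412, 0.1684, 0.0338]
orientation: [-0.0, 0.711, -0.703, 0.001]
wrist_force: [-0.3, -0.3, 3.0]
finger_gap: 0.0318
```

Call:
send_rows(series=[0,0,-0.1,0,0,0,0.45,0,0,-0.1,0,0,0,0.45,0,0,-0.1,0,0,0,0.45,0,0,-0.1,0,0,0,0.45,0,0,-2,0,0,0,0.5,0,0,-5,0,0,0,0.5,0,0,-8,0,0,0,0.5,0,0,-8,0,0,0,0.5])

```text
clock: 19.92
tcp_pos: [0.544, 0.1692, 0.1187]
orientation: [-0.004, 0.711, -0.703, 0.003]
wrist_force: [0.3, 0.8, -0.2]
finger_gap: 0.0422
```

```bash
python3 - <<'E'
from h import *
im=read_camera("scene"); 
s=get_state(); print(s["tcp_pos"],s["finger_gap"],s["wrist_force"])
find("scene","carrier_1",.036)
find("scene","carrier_1",.008)
to(.463,.009,.06,95)
E
```

```text
[0.54317348 0.1690261  0.11636383] 0.04305619277631672 [-0.51120508 -0.87446584  0.30656217]
scene carrier_1 0.62 [287.4, 310.7, 37.3, 34.0] mean [ 0.4749 -0.1289] rect 475 -128 size 44 61 ang 15.4
scene carrier_1 0.59 [245.8, 285.6, 24.1, 18.3] mean [ 0.4488 -0.0187] rect 449 -18 size 29 36 ang 6.4
scene carrier_1 0.62 [287.4, 310.7, 37.3, 34.0] mean [ 0.4888 -0.1082] rect 489 -107 size 46 64 ang 15.4
scene carrier_1 0.59 [245.8, 285.6, 24.1, 18.3] mean [0.4614 0.0078] rect 462 8 size 31 37 ang 6.4
shift cm [15.87  7.93  5.29] turn [-0.   0.  85.6] jaw now -179.4 q6 then 6.22
```

Call:
send_rows(series=[15.9,7.9,1,0,0,85.6,0.55,15.9,7.9,3,0,0,85.6,0.55,15.9,7.9,3,0,0,85.6,0.55,15.9,7.9,3,0,0,85.6,0.55,15.9,7.9,3,0,0,85.6,0.55,15.9,7.9,3,0,0,85.6,0.55,15.9,7.9,3,0,0,85.6,0.55,15.9,7.9,3,0,0,85.6,0.55,15.9,7.9,3,0,0,85.6,0.55,15.9,7.9,3,0,0,85.6,0.55])

```text
clock: 20.9
tcp_pos: [0.4618, 0.0087, 0.0812]
orientation: [-0.002, -0.162, 0.987, 0.001]
wrist_force: [0.9, -0.3, 1.0]
finger_gap: 0.0468
```

```bash
python3 - <<'E'
from h import *
im=read_camera("scene");read_camera("top")
s=get_state(); print(s["tcp_pos"],s["finger_gap"],s["wrist_force"])
find("scene","carrier_1",.036,pm=.1);find("top","carrier_1",.036,pm=.1)
cv2.imwrite("pics/s8.png",cv2.resize(im[170:320,160:310],None,fx=4,fy=4,interpolation=cv2.INTER_CUBIC))
to(.4635,.0088,.005,95)
E
```

```text
[0.46193238 0.00881763 0.08143932] 0.046855880433140755 [-0.3016169   0.21458522  0.35323392]
scene carrier_1 0.72 [245.9, 283.6, 20.9, 16.6] mean [ 0.4494 -0.017 ] rect 450 -17 size 28 35 ang 6.3
top carrier_1 0.68 [240.4, 218.1, 11.1, 16.2] mean [0.5419 0.1644] rect 542 164 size 32 25 ang 1.7
shift cm [-0.12 -0.05  7.68] turn [ 0.1 -0.1 14.2] jaw now 109.2 q6 then -0.07
```

View pics/s8.png

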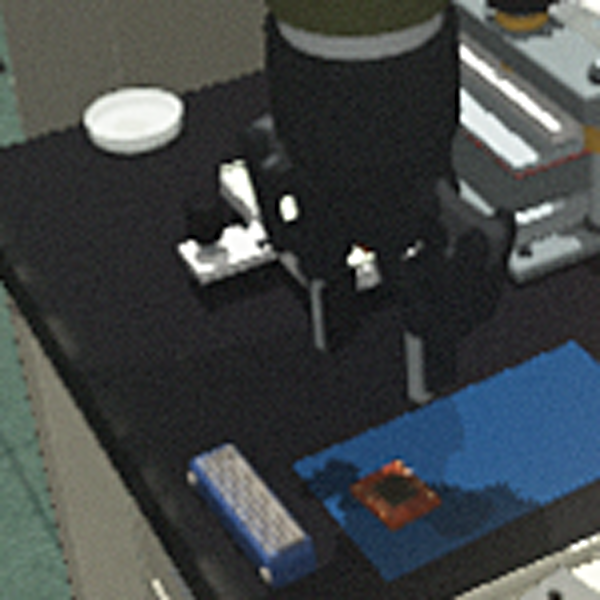

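Call:
send_rows(series=[-0.1,0,2,0,0,14.2,0.52,-0.1,0,4,0,0,14.2,0.52,-0.1,0,6.5,0,0,14.2,0.5,-0.1,0,7.4,0,0,14.2,0.5,-0.1,0,7.6,0,0,14.2,0.5,-0.1,0,7.6,0,0,14.2,0.5,-0.1,0,7.6,0,0,14.2,0.5])

```text
clock: 21.68
tcp_pos: [0.4648, 0.0089, 0.0076]
orientation: [0.0, -0.042, 0.999, -0.0]
wrist_force: [-0.2, 0.3, -0.2]
finger_gap: 0.0428
```

Call:
send_rows(series=[0,0,0,0,0,0,0.2,0,0,0,0,0,0,0.2,0,0,0,0,0,0,0.2,0,0,0,0,0,0,0.2,0,0,0,0,0,0,0.2])

```text
clock: 22.1
tcp_pos: [0.4656, 0.0089, 0.0082]
orientation: [0.001, -0.042, 0.999, -0.0]
wrist_force: [0.4, 1.1, 5.1]
finger_gap: 0.0172
```

Call:
send_rows(series=[0,0,-2,0,0,0,0.2,0,0,-5,0,0,0,0.2,0,0,-8,0,0,0,0.2,0,0,-9,0,0,0,0.2,0,0,-9,0,0,0,0.2,0,0,-9,0,0,0,0.2,0,0,-9,0,0,0,0.2])

```text
clock: 22.68
tcp_pos: [0.4635, 0.0091, 0.0961]
orientation: [-0.001, -0.042, 0.999, 0.0]
wrist_force: [-0.4, -0.2, -0.1]
finger_gap: 0.0171
```

```bash
python3 - <<'E'
from h import *
im=read_camera("scene");read_camera("top")
s=get_state(); print(s["tcp_pos"],s["finger_gap"],s["wrist_force"])
find("scene","carrier_1",.095,pm=.1);find("top","carrier_1",.036,pm=.1)
to(.539,.249,.09,1)
E
```

```text
[0.46305461 0.00915687 0.09557068] 0.01710111796305109 [ 0.4946339  -0.76494925 -1.04121614]
scene carrier_1 0.76 [248.3, 288.6, 20.5, 12.2] mean [ 0.4227 -0.0739] rect 423 -74 size 25 32 ang 5.3
scene carrier_1 0.41 [281.1, 152.6, 21.0, 16.6] mean [0.6979 0.2786] rect 698 278 size 92 47 ang 59.4
top carrier_1 0.45 [237.9, 222.1, 15.1, 10.5] mean [0.5407 0.164 ] rect 540 164 size 30 25 ang 1.7
shift cm [-9.55 23.27  0.57] turn [  0.1  -0.1 -86.2] jaw now 94.8 q6 then -1.16
```

```bash
python3 - <<'E'
from h import *
read_camera("scene");find("scene","carrier_1",.008,pm=.1);to(.4635,.0088,.005,95)
E
```

```text
scene carrier_1 0.64 [250.7, 286.0, 20.9, 16.7] mean [0.4622 0.0076] rect 462 8 size 32 39 ang 6.4
shift cm [ 0.   -0.03  9.11] turn [ 0.  -0.1 -0.2] jaw now 94.8 q6 then -0.07
```

Call:
send_rows(series=[0,0,2,0,0,0,0.5,0,0,4,0,0,0,0.5,0,0,6,0,0,0,0.5,0,0,8,0,0,0,0.5,0,0,9.2,0,0,0,0.5,0,0,9.4,0,0,0,0.5,0,0,9.4,0,0,0,0.5,0,0,9.4,0,0,0,0.5])

```text
clock: 23.65
tcp_pos: [0.4645, 0.009, 0.0032]
orientation: [0.0, -0.042, 0.999, 0.0]
wrist_force: [0.5, -0.1, -0.3]
finger_gap: 0.0427
```

Call:
send_rows(series=[0,0,0,0,0,0,0.2,0,0,0,0,0,0,0.2,0,0,0,0,0,0,0.2,0,0,0,0,0,0,0.2,0,0,0,0,0,0,0.2])

```text
clock: 24.07
tcp_pos: [0.4652, 0.0089, 0.004]
orientation: [0.001, -0.042, 0.999, -0.0]
wrist_force: [-1.7, -0.4, 5.6]
finger_gap: 0.0323
```

Call:
send_rows(series=[0,0,-2,0,0,0,0.2,0,0,-5,0,0,0,0.2,0,0,-8,0,0,0,0.2,0,0,-9,0,0,0,0.2,-4,5,-9,0,0,-10,0.2,-4,5,-9,0,0,-10,0.2,-4,5,-9,0,0,-10,0.2,-4,5,-9,0,0,-10,0.2])

```text
clock: 24.73
tcp_pos: [0.5003, 0.0629, 0.093]
orientation: [0.0, -0.13, 0.992, -0.0]
wrist_force: [-0.1, -0.4, -0.1]
finger_gap: 0.0325
```

```bash
python3 - <<'E'
from h import *
im=read_camera("scene");it=read_camera("top")
s=get_state(); print(s["tcp_pos"],s["finger_gap"],s["wrist_force"])
find("scene","carrier_1",.036,pm=.1);find("top","carrier_1",.036,pm=.1)
a=cv2.resize(it[195:275,185:285],None,fx=5,fy=5,interpolation=cv2.INTER_CUBIC)
b=cv2.resize(im[180:260,180:240],None,fx=5,fy=5,interpolation=cv2.INTER_CUBIC)
cv2.imwrite("pics/c9.png",np.hstack([a,b]))
to(.539,.251,.09,1)
E
```

```text
[0.49906845 0.06203016 0.09260308] 0.03271508440779397 [-0.59090708  0.10935953 -0.16105532]
scene carrier_1 0.66 [248.4, 226.9, 12.6, 13.0] mean [0.5282 0.1395] rect 525 140 size 48 26 ang 65.7
top carrier_1 0.62 [239.3, 218.1, 11.9, 13.7] mean [0.5411 0.1641] rect 540 164 size 35 25 ang 1.7
shift cm [-8.68 17.29  0.26] turn [  0.   -0.  -76.3] jaw now 104.7 q6 then -1.15
```

View pics/c9.png

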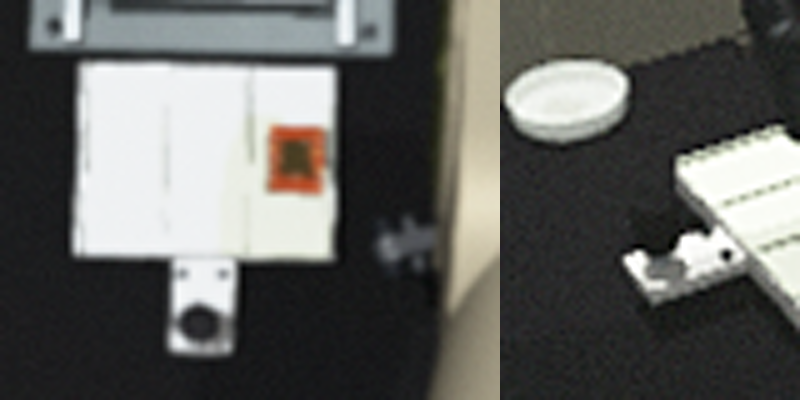

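A lies flat in the -y lane, centred along it and about 3 mm outward of lane centre (crop 297 against 290). I aim B accordingly.

Call:
send_rows(series=[-8.8,17.3,-1,0,0,-76.3,0.2,-8.8,17.3,-1,0,0,-76.3,0.2,-8.8,17.3,-1,0,0,-76.3,0.2,-8.8,17.3,-1,0,0,-76.3,0.2,-8.8,17.3,-1,0,0,-76.3,0.2,-8.8,17.3,-1,0,0,-76.3,0.2,-8.8,17.3,-1,0,0,-76.3,0.2,-8.8,17.3,-1,0,0,-76.3,0.2,-8.8,17.3,-1,0,0,-76.3,0.2,-8.8,17.3,-1,0,0,-76.3,0.2])

```text
clock: 25.77
tcp_pos: [0.5404, 0.2511, 0.1026]
orientation: [-0.0, -0.687, 0.727, 0.0]
wrist_force: [-0.4, 0.7, -0.5]
finger_gap: 0.0331
```

```bash
python3 - <<'E'
from h import *
s=get_state(); print(s["tcp_pos"],s["finger_gap"],s["wrist_force"])
to(.5405,.2515,.045,1);to(.5405,.2515,.032,1)
E
```

```text
[0.54036284 0.25112677 0.10264459] 0.03312443348052446 [-0.38491321  0.68783404 -0.45106297]
shift cm [-0.04 -0.02  5.76] turn [ 0.1 -0.  -4.3] jaw now 176.7 q6 then -1.15
shift cm [-0.04 -0.02  7.06] turn [ 0.1 -0.  -4.3] jaw now 176.7 q6 then -1.15
```

Call:
send_rows(series=[0,0,2,0,0,-4.3,0.2,0,0,4,0,0,-4.3,0.2,0,0,5.6,0,0,-4.3,0.2,0,0,5.6,0,0,-4.3,0.2,0,0,6.4,0,0,-4.3,0.2,0,0,6.8,0,0,-4.3,0.2,0,0,7,0,0,-4.3,0.2,0,0,7,0,0,-4.3,0.2])

```text
clock: 26.43
tcp_pos: [0.541, 0.2519, 0.0331]
orientation: [-0.0, 0.712, -0.703, 0.0]
wrist_force: [0.0, 0.4, 0.4]
finger_gap: 0.033
```

Call:
send_rows(series=[0,0,-0.1,0,0,0,0.45,0,0,-0.1,0,0,0,0.45,0,0,-0.1,0,0,0,0.45,0,0,-0.1,0,0,0,0.45,0,0,-2,0,0,0,0.5,0,0,-5,0,0,0,0.5,0,0,-8,0,0,0,0.5,10,10,-10,0,0,0,0.5,10,10,-10,0,0,0,0.5,10,10,-10,0,0,0,0.5])

```text
clock: 27.27
tcp_pos: [0.4541, 0.1628, 0.1312]
orientation: [-0.001, 0.712, -0.702, 0.001]
wrist_force: [-0.6, -1.2, -0.3]
finger_gap: 0.0425
```

Call:
send_rows(series=[10,10,0,0,0,0,0.5,10,10,0,0,0,0,0.5,10,10,0,0,0,0,0.5,10,10,0,0,0,0,0.5,10,10,0,0,0,0,0.5])

```text
clock: 27.68
tcp_pos: [0.3523, 0.0605, 0.1304]
orientation: [0.001, 0.711, -0.704, -0.0]
wrist_force: [-0.2, 1.3, 0.6]
finger_gap: 0.0427
```

```bash
python3 - <<'E'
from h import *
im=read_camera("scene");it=read_camera("top")
s=get_state(); print(s["tcp_pos"],s["finger_gap"],s["wrist_force"])
find("scene","carrier_1",.036,pm=.1);find("top","carrier_1",.036,pm=.1);find("top","gel_box",.02);find("top","fixture_block",.028)
a=cv2.resize(it[195:275,185:285],None,fx=5,fy=5,interpolation=cv2.INTER_CUBIC)
b=cv2.resize(im[190:250,200:260],None,fx=5,fy=6.6667,interpolation=cv2.INTER_CUBIC)
cv2.imwrite("pics/c10.png",np.hstack([a,b]))
E
```

```text
[0.35611254 0.06172583 0.13102476] 0.0427023731995925 [0.99261754 0.37916583 0.09460621]
scene carrier_1 0.58 [284.9, 311.6, 38.5, 33.3] mean [ 0.4745 -0.1293] rect 474 -128 size 49 64 ang 15.3
scene carrier_1 0.49 [227.8, 203.8, 17.7, 8.3] mean [0.5401 0.2482] rect 540 249 size 39 38 ang 1.6
top carrier_1 0.75 [204.6, 218.6, 10.8, 11.5] mean [0.541  0.2489] rect 542 249 size 32 27 ang 2.3
top carrier_1 0.5 [239.9, 219.4, 10.7, 15.6] mean [0.5402 0.1643] rect 540 164 size 30 25 ang 1.7
top carrier_1 0.36 [288.7, 158.9, 33.6, 33.5] mean [0.6766 0.0191] rect 678 19 size 80 73 ang 0.9
top gel_box 0.65 [359.0, 209.7, 22.2, 19.3] mean [ 0.5718 -0.1543] rect 572 -154 size 49 48 ang 81.1
top fixture_block 0.75 [342.8, 246.3, 23.2, 16.2] mean [ 0.4846 -0.1109] rect 485 -111 size 30 55 ang 18.5
```

View pics/c10.png

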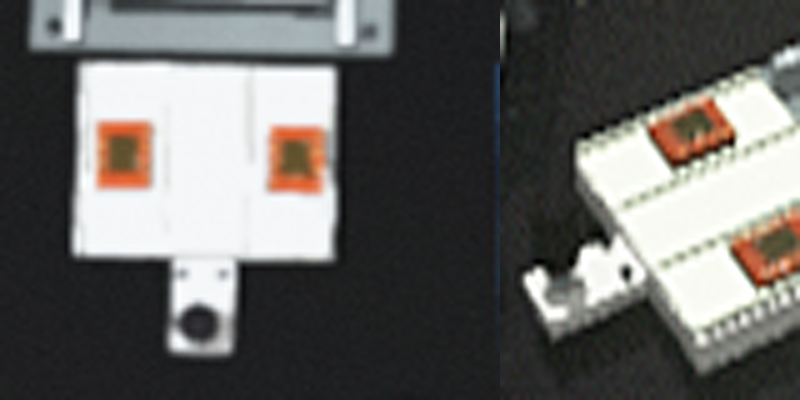

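B sits in the +y lane (crop 124 against centre 120). A is about 3 mm off centre toward the outer rib, so I regrip it and shift it 3 mm inward.

```bash
python3 - <<'E'
from h import *
to(.541,.166,.08,1)
E
```

```text
shift cm [-10.09 -18.57   5.07] turn [-0.   0.  -0.2] jaw now -179.2 q6 then 4.99
```

Call:
send_rows(series=[-10.1,-18.6,4,0,0,0,0.5,-10.1,-18.6,4,0,0,0,0.5,-10.1,-18.6,4,0,0,0,0.5,-10.1,-18.6,4,0,0,0,0.5,-10.1,-18.6,4,0,0,0,0.5,-10.1,-18.6,4,0,0,0,0.5,-10.1,-18.6,5,0,0,0,0.5,-10.1,-18.6,5,0,0,0,0.5])

```text
clock: 28.65
tcp_pos: [0.5386, 0.1658, 0.0775]
orientation: [0.002, 0.712, -0.702, -0.001]
wrist_force: [-0.3, -0.2, -0.1]
finger_gap: 0.0428
```

```bash
python3 - <<'E'
from h import *
read_camera("top")
print(get_state()["tcp_pos"]); to(.541,.166,.0335,1)
E
```

```text
[0.53793392 0.16535328 0.07841873]
shift cm [-0.06 -0.33  4.49] turn [ 0.3 -0.  -0.2] jaw now -179.2 q6 then 4.99
```

Call:
send_rows(series=[0,-0.2,2.5,0,0,0,0.5,0,-0.2,4,0,0,0,0.5,0,-0.2,4.5,0,0,0,0.5,0,-0.2,4.5,0,0,0,0.5,0,-0.2,4.5,0,0,0,0.5])

```text
clock: 29.12
tcp_pos: [0.5417, 0.165, 0.0362]
orientation: [-0.0, 0.711, -0.703, -0.0]
wrist_force: [-0.9, -0.6, -0.9]
finger_gap: 0.0426
```

Call:
send_rows(series=[0,0,0,0,0,0,0.2,0,0,0,0,0,0,0.2,0,0,0,0,0,0,0.2,0,0,0,0,0,0,0.2,0,0,0,0,0,0,0.2], newtons=20)

```text
clock: 29.53
tcp_pos: [0.5429, 0.1655, 0.0363]
orientation: [-0.001, 0.712, -0.703, 0.0]
wrist_force: [-0.6, 0.4, 4.1]
finger_gap: 0.0173
```

Call:
send_rows(series=[0,0,-0.5,0,0,0,0.5,0,0,-0.5,0,0,0,0.5,0,0,-0.5,0,0,0,0.5,0,0,-0.5,0,0,0,0.5,0,0,0.2,0,0,0,0.5,0,0,0.25,0,0,0,0.5,0,0,0.25,0,0,0,0.5])

```text
clock: 30.12
tcp_pos: [0.5416, 0.1653, 0.0319]
orientation: [0.001, 0.712, -0.703, -0.001]
wrist_force: [-0.3, -0.0, 0.6]
finger_gap: 0.0429
```

Call:
send_rows(series=[0,0,0,0,0,0,0.2,0,0,0,0,0,0,0.2,0,0,0,0,0,0,0.2,0,0,0,0,0,0,0.2,0,0,0,0,0,0,0.2], newtons=20)

```text
clock: 30.53
tcp_pos: [0.5424, 0.1654, 0.033]
orientation: [-0.0, 0.712, -0.703, 0.0]
wrist_force: [0.5, -0.1, -0.4]
finger_gap: 0.0331
```

Call:
send_rows(series=[0,0,-0.2,0,0,0,0.2,-0.15,0,-0.2,0,0,0,0.2,-0.3,0,-0.2,0,0,0,0.2,-0.3,0,-0.2,0,0,0,0.2,-0.3,0,0,0,0,0,0.2,-0.3,0,0,0,0,0,0.2])

```text
clock: 31.03
tcp_pos: [0.5421, 0.1684, 0.0326]
orientation: [0.0, 0.712, -0.703, -0.0]
wrist_force: [-0.6, 0.1, -0.9]
finger_gap: 0.033
```

Call:
send_rows(series=[0,0,-0.1,0,0,0,0.45,0,0,-0.1,0,0,0,0.45,0,0,-0.1,0,0,0,0.45,0,0,-0.1,0,0,0,0.45,0,0,-2,0,0,0,0.5,0,0,-5,0,0,0,0.5,0,0,-9,0,0,0,0.5,15,5,-10,0,0,0,0.5,15,5,-10,0,0,0,0.5,15,5,-10,0,0,0,0.5])

```text
clock: 31.87
tcp_pos: [0.5046, 0.0489, 0.1319]
orientation: [-0.001, 0.712, -0.702, 0.001]
wrist_force: [0.5, -0.8, 0.2]
finger_gap: 0.0425
```

Call:
send_rows(series=[4,8,0,0,0,0,0.5,4,8,0,0,0,45,0.5,4,8,0,0,0,45,0.5,4,8,0,0,0,45,0.5,4,8,0,0,0,45,0.5,4,8,0,0,0,45,0.5,4,8,0,0,0,45,0.5,4,8,0,0,0,45,0.5])

```text
clock: 32.53
tcp_pos: [0.4249, 0.0084, 0.131]
orientation: [0.0, -0.386, 0.923, -0.0]
wrist_force: [0.4, -0.7, 0.4]
finger_gap: 0.0426
```

```bash
python3 - <<'E'
from h import *
im=read_camera("scene");it=read_camera("top")
s=get_state(); print(s["tcp_pos"],s["finger_gap"],s["wrist_force"],s["joint_pos"][5])
find("top","carrier_1",.036,pm=.1);find("top","bed",.03)
a=cv2.resize(it[195:275,185:285],None,fx=5,fy=5,interpolation=cv2.INTER_CUBIC)
b=cv2.resize(im[190:250,200:260],None,fx=5,fy=6.6667,interpolation=cv2.INTER_CUBIC)
cv2.imwrite("pics/c11.png",np.hstack([a,b]))
to(.458,.2085,.12,91)
E
```

```text
[0.42489224 0.00851098 0.1309525 ] 0.04292704957628825 [-0.30645586  1.17304886  0.75016472] -0.9675428590714367
top carrier_1 0.57 [238.7, 219.6, 9.3, 13.9] mean [0.5425 0.168 ] rect 543 168 size 30 27 ang 1.6
top carrier_1 0.43 [205.0, 215.7, 12.3, 13.7] mean [0.5426 0.2484] rect 542 248 size 37 30 ang 2.3
top bed 0.97 [203.2, 206.3, 47.7, 58.9] mean [0.5299 0.2101] rect 516 210 size 144 127 ang 1.6
shift cm [-16.64  11.57   1.09] turn [-0.   0.  44.8] jaw now 135.8 q6 then 0.41
```

View pics/c11.png

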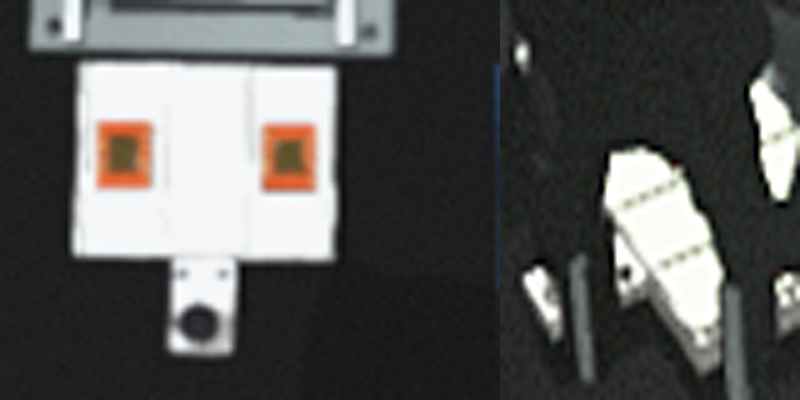

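Both carriers are now centred (crop x 124 and 290, mid-lane). Next, the handle and pushing the bed home.

Call:
send_rows(series=[-16.8,11.6,1,0,0,44.8,0.6,-16.8,11.6,1,0,0,44.8,0.6,-16.8,11.6,1,0,0,44.8,0.6,-16.8,11.6,1,0,0,44.8,0.6,-16.8,11.6,1,0,0,44.8,0.6,-16.8,11.6,1,0,0,44.8,0.6,-16.8,11.6,1,0,0,44.8,0.6,-16.8,11.6,1,0,0,44.8,0.6,-16.8,11.6,1,0,0,44.8,0.6])

```text
clock: 33.48
tcp_pos: [0.4587, 0.21, 0.1205]
orientation: [-0.0, -0.011, 1.0, -0.0]
wrist_force: [-0.8, 0.9, -0.8]
finger_gap: 0.0509
```

```bash
python3 - <<'E'
from h import *
print(get_state()["tcp_pos"]); to(.460,.2092,.039,91)
E
```

```text
[0.45873033 0.20998717 0.1205486 ]
shift cm [-0.13 -0.08  8.15] turn [-0.  -0.   0.2] jaw now 91.2 q6 then 0.41
```

Call:
send_rows(series=[-0.1,0,3,0,0,0,0.6,-0.1,0,6,0,0,0,0.6,-0.1,0,8,0,0,0,0.6,-0.1,0,8,0,0,0,0.6,-0.1,0,8,0,0,0,0,-0.1,0,8,0,0,0,0,-0.1,0,8,0,0,0,0,-0.1,0,8,0,0,0,0,-0.1,0,8,0,0,0,0,-0.1,0,8,0,0,0,0], newtons=60)

```text
clock: 34.32
tcp_pos: [0.4615, 0.2095, 0.0426]
orientation: [0.002, -0.008, 1.0, -0.0]
wrist_force: [-0.5, -4.5, 7.1]
finger_gap: 0.0178
```

Call:
send_rows(series=[-0.7,0,0,0,0,0,0,-1.7,0,0,0,0,0,0,-2.7,0,0,0,0,0,0,-3.7,0,0,0,0,0,0,-4.7,0.01,0,0,0,0,0,-5.7,0.02,0,0,0,0,0,-6.7,0.03,0,0,0,0,0,-7.7,0.04,0,0,0,0,0,-8.7,0.05,0,0,0,0,0,-9.2,0.05,0,0,0,0,0])

```text
clock: 35.15
tcp_pos: [0.5542, 0.2104, 0.0427]
orientation: [0.002, -0.008, 1.0, -0.001]
wrist_force: [-1.7, -6.7, 7.8]
finger_gap: 0.0178
```

Call:
send_rows(series=[-0.5,0,0,0,0,0,0,-1.2,0.02,0,0,0,0,0,-1.8,0.04,0,0,0,0,0,-2.3,0.05,0,0,0,0,0,-2.7,0.05,0,0,0,0,0,-3,0.05,0,0,0,0,0,-3.2,0.05,0,0,0,0,0,-3.2,0.05,0,0,0,0,0])

```text
clock: 35.82
tcp_pos: [0.5803, 0.2107, 0.0426]
orientation: [-0.003, -0.008, 1.0, -0.002]
wrist_force: [-13.5, -7.8, 17.6]
finger_gap: 0.0179
```

Call:
send_rows(series=[0,0,0,0,0,0,0.6,0,0,0,0,0,0,0.6,0,0,0,0,0,0,0.6,0,0,-4,0,0,0,0.6,0,0,-8,0,0,0,0.6,12,-5,-12,0,0,0,0.6,12,-15,-12,0,0,0,0.6,12,-15,-12,0,0,0,0.6,12,-15,-12,0,0,0,0.6,12,-15,-12,0,0,0,0.6])

```text
clock: 36.65
tcp_pos: [0.4656, 0.0598, 0.1616]
orientation: [0.001, -0.009, 1.0, -0.0]
wrist_force: [0.3, -1.0, 0.1]
finger_gap: 0.0513
```

```bash
python3 - <<'E'
from h import *
im=read_camera("scene");it=read_camera("top")
s=get_state(); print(s["tcp_pos"],s["finger_gap"],s["wrist_force"],s["joint_pos"])
find("top","press_knob",.147);find("top","carrier_1",.036)
a=cv2.resize(it[150:220,180:270],None,fx=5,fy=6,interpolation=cv2.INTER_CUBIC)
b=cv2.resize(im[150:230,250:330],None,fx=4,fy=5.25,interpolation=cv2.INTER_CUBIC)
cv2.imwrite("pics/c12.png",np.hstack([a,b]))
k=it[155:185,210:245].copy(); np.save("knob0.npy",k)
to(.6575,.2095,.16,91)
E
```

```text
[0.4649916  0.0581203  0.16215978] 0.05116718173196105 [-0.10963928  0.55321023  0.55258804] [-4.67912434e-02  1.42582679e-01 -3.47199203e-01  1.07971662e+00
 -6.45303668e-04 -5.89110685e-02]
top press_knob 0.74 [213.9, 162.6, 20.9, 15.9] mean [0.6568 0.2092] rect 657 209 size 42 43 ang 66.5
shift cm [-19.24  14.63   0.22] turn [ 0.   0.1 -0.2] jaw now 90.8 q6 then 0.29
```

View pics/c12.png

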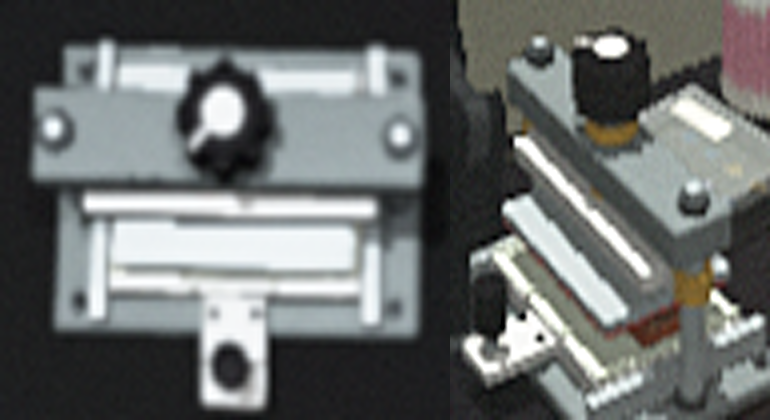

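The bed is home, with the handle at crop (232,365). The knob line points to (192,150) from (224,110), i.e. about 44° clockwise from the front. I'll grip the knob near the low end of joint 6, check zero at the upper stop, then wind.

Call:
send_rows(series=[-19.2,14.6,-3,0,0,-70,0.8,-19.2,14.6,-3,0,0,-70,0.8,-19.2,14.6,-3,0,0,-70,0.8,-19.2,14.6,-3,0,0,-70,0.8,-19.2,14.6,-3,0,0,-70,0.8,-19.2,14.6,-3,0,0,-70,0.8,-19.2,14.6,-3,0,0,-70,0.8,-19.2,14.6,-3,0,0,-70,0.8,-19.2,14.6,-3,0,0,-70,0.8,-19.2,14.6,-3,0,0,-70,0.8])

```text
clock: 37.68
tcp_pos: [0.6567, 0.2126, 0.1891]
orientation: [-0.0, -0.584, 0.812, 0.0]
wrist_force: [-1.1, -0.6, 0.3]
finger_gap: 0.0682
```

Call:
send_rows(series=[0,0,0,0,0,-66,0.8,0,0,0,0,0,-66,0.8,0,0,0,0,0,-66,0.8,0,0,0,0,0,-66,0.8,0,0,0,0,0,-66,0.8,0,0,0,0,0,-66,0.8,0,0,0,0,0,-66,0.8,0,0,0,0,0,-66,0.8,0,0,0,0,0,-66,0.8,0,0,0,0,0,-66,0.8])

```text
clock: 38.52
tcp_pos: [0.6566, 0.2122, 0.1897]
orientation: [-0.0, 0.932, -0.363, -0.0]
wrist_force: [-0.4, -0.5, -0.6]
finger_gap: 0.0684
```

```bash
python3 - <<'E'
from h import *
s=get_state(); print(s["tcp_pos"],s["finger_gap"],s["wrist_force"],s["joint_pos"])
T=tool()[1].as_matrix();j=np.degrees(np.arctan2(T[1,1],T[0,1])); to(.6575,.2095,.116,j)
E
```

```text
[0.65659057 0.21222091 0.18968696] 0.0684233221739027 [-0.40419686 -0.4723925  -0.60922254] [ 1.96145527e-01  5.57593067e-01  3.18946594e-01  1.33223848e+00
  6.27919053e-04 -2.20149728e+00]
shift cm [0.26 0.14 7.37] turn [-0.  0.  0.] jaw now -132.6 q6 then 4.19
```

Call:
send_rows(series=[0.3,0,2,0,0,0,0.8,0.3,0,4,0,0,0,0.8,0.3,0,6,0,0,0,0.8,0.3,0,7.3,0,0,0,0.8,0.3,0,7.3,0,0,0,0.8,0.3,0,7.3,0,0,0,0.4,0.3,0,7.3,0,0,0,0.4,0.3,0,7.3,0,0,0,0.4,0.3,0,7.3,0,0,0,0.4,0.3,0,7.3,0,0,0,0.4], newtons=50)

```text
clock: 39.35
tcp_pos: [0.66, 0.2103, 0.1189]
orientation: [-0.002, 0.93, -0.366, 0.001]
wrist_force: [4.1, 5.0, -4.9]
finger_gap: 0.0434
```

```bash
python3 - <<'E'
from h import *
s=get_state(); print(s["tcp_pos"],s["finger_gap"],s["wrist_force"],s["ft_torque"],s["joint_pos"][5])
T=tool()[1].as_matrix();print(np.degrees(np.arctan2(T[1,1],T[0,1])),T.round(3))
E
```

```text
[0.65996499 0.21025104 0.1188927 ] 0.043431433033106655 [ 4.09816231  4.95162848 -4.90937222] [ 0.86190131 -0.36213542  0.03109687] -2.199979309981691
-132.97589656718569 [[ 0.732 -0.682  0.004]
 [-0.682 -0.732  0.003]
 [ 0.    -0.005 -1.   ]]
```

Call:
send_rows(series=[0,-0.1,0,0,0,-7,0.4,0,-0.1,0,0,0,-14,0.4,0,-0.1,0,0,0,-21,0.4,0,-0.1,0,0,0,-28,0.4,0,-0.1,0,0,0,-34,0.4,0,-0.1,0,0,0,-38,0.4,0,-0.1,0,0,0,-38,0.4,0,-0.1,0,0,0,-38,0.4])

```text
clock: 40.02
tcp_pos: [0.6604, 0.2111, 0.1189]
orientation: [-0.002, 0.999, -0.043, 0.002]
wrist_force: [2.0, 6.5, -4.8]
finger_gap: 0.0436
```

```bash
cat >> h.py <<'E'
def rep():
    s,T=tool(); M=T.as_matrix(); print(s["tcp_pos"].round(4),"gap %.4f"%s["finger_gap"],"F",s["wrist_force"].round(1),"M",s["ft_torque"].round(3),"q6 %.3f"%s["joint_pos"][5],"jaw %.1f"%np.degrees(np.arctan2(M[1,1],M[0,1])),"Mtool",T.inv().apply(s["ft_torque"]).round(3))
E
python3 -c "
from h import *
rep()"
```

```text
[0.6604 0.2111 0.1189] gap 0.0436 F [ 2.   6.5 -4.8] M [ 0.838 -0.414 -0.002] q6 -2.863 jaw -95.0 Mtool [0.871 0.34  0.003]
```

Call:
send_rows(series=[0,0,0,0,0,-3,0.4,0,0,0,0,0,-6,0.4,0,0,0,0,0,-6,0.4,0,0,0,0,0,-6,0.4])

```text
clock: 40.35
tcp_pos: [0.6604, 0.2112, 0.1189]
orientation: [-0.002, 1.0, 0.009, 0.002]
wrist_force: [1.8, 5.8, -4.4]
finger_gap: 0.0434
```

```bash
python3 -c "
from h import *
rep()"
```

```text
[0.6604 0.2112 0.1189] gap 0.0434 F [ 1.8  5.8 -4.4] M [ 0.889 -0.46   0.03 ] q6 -2.967 jaw -89.0 Mtool [ 0.881  0.476 -0.029]
```

Call:
send_rows(series=[0,0,0,0,0,-2,0.4,0,0,0,0,0,-4,0.4,0,0,0,0,0,-4,0.4,0,0,0,0,0,-4,0.4])

```text
clock: 40.68
tcp_pos: [0.6609, 0.2113, 0.1189]
orientation: [-0.002, 0.999, 0.043, 0.002]
wrist_force: [3.8, 7.1, -5.5]
finger_gap: 0.0437
```

```bash
python3 -c "
from h import *
rep()"
```

```text
[0.6609 0.2113 0.1189] gap 0.0437 F [ 3.8  7.1 -5.5] M [ 1.169 -0.694 -0.77 ] q6 -3.035 jaw -85.1 Mtool [1.101 0.795 0.772]
```

Call:
send_rows(series=[0,-0.1,0,0,0,7,0.4,0,-0.1,0,0,0,14,0.4,0,-0.1,0,0,0,21,0.4,0,-0.1,0,0,0,28,0.4,0,-0.1,0,0,0,35,0.4,0,-0.1,0,0,0,42,0.4,0,-0.1,0,0,0,49,0.4,0,-0.1,0,0,0,56,0.4,0,-0.1,0,0,0,63,0.4,0,-0.1,0,0,0,70,0.4])

```text
clock: 41.52
tcp_pos: [0.6598, 0.2095, 0.1188]
orientation: [-0.0, 0.841, -0.54, 0.001]
wrist_force: [-0.6, -2.2, -3.1]
finger_gap: 0.0435
```

```bash
python3 -c "
from h import *
rep()"
```

```text
[0.6598 0.2095 0.1188] gap 0.0435 F [-0.6 -2.2 -3.1] M [-0.46   0.006  0.028] q6 -1.808 jaw -155.4 Mtool [-0.197  0.416 -0.029]
```

Call:
send_rows(series=[0,0,0,0,0,7,0.4,0,0,0,0,0,14,0.4,0,0,0,0,0,21,0.4,0,0,0,0,0,28,0.4,0,0,0,0,0,35,0.4,0,0,0,0,0,42,0.4,0,0,0,0,0,49,0.4,0,0,0,0,0,56,0.4,0,0,0,0,0,63,0.4,0,0,0,0,0,70,0.4])

```text
clock: 42.35
tcp_pos: [0.6577, 0.2099, 0.1188]
orientation: [-0.001, -0.38, 0.925, 0.0]
wrist_force: [-5.5, -0.9, 0.8]
finger_gap: 0.0437
```

```bash
python3 -c "
from h import *
rep()"
```

```text
[0.6577 0.2099 0.1188] gap 0.0437 F [-5.5 -0.9  0.8] M [-0.205  1.065  0.113] q6 -0.586 jaw 134.6 Mtool [-0.602  0.903 -0.113]
```

Call:
send_rows(series=[0,0,0,0,0,7,0.4,0,0,0,0,0,14,0.4,0,0,0,0,0,21,0.4,0,0,0,0,0,28,0.4,0,0,0,0,0,35,0.4,0,0,0,0,0,42,0.4,0,0,0,0,0,49,0.4,0,0,0,0,0,56,0.4,0,0,0,0,0,63,0.4,0,0,0,0,0,70,0.4])

```text
clock: 43.18
tcp_pos: [0.6573, 0.212, 0.1188]
orientation: [-0.001, 0.219, 0.976, 0.001]
wrist_force: [-5.9, 5.7, -1.1]
finger_gap: 0.0439
```

```bash
python3 -c "
from h import *
rep()"
```

```text
[0.6573 0.212  0.1188] gap 0.0439 F [-5.9  5.7 -1.1] M [1.04  1.147 0.102] q6 0.636 jaw 64.7 Mtool [-0.45   1.481 -0.101]
```

Call:
send_rows(series=[0,0,0,0,0,7,0.4,0,0,0,0,0,14,0.4,0,0,0,0,0,21,0.4,0,0,0,0,0,28,0.4,0,0,0,0,0,35,0.4,0,0,0,0,0,42,0.4,0,0,0,0,0,49,0.4,0,0,0,0,0,56,0.4,0,0,0,0,0,63,0.4,0,0,0,0,0,70,0.4])

```text
clock: 44.02
tcp_pos: [0.6592, 0.2131, 0.1189]
orientation: [-0.002, 0.739, 0.674, 0.002]
wrist_force: [-0.8, 7.8, -4.3]
finger_gap: 0.0437
```

```bash
python3 -c "
from h import *
rep()"
```

```text
[0.6592 0.2131 0.1189] gap 0.0437 F [-0.8  7.8 -4.3] M [ 1.619 -0.017  0.029] q6 1.857 jaw -5.3 Mtool [ 0.132  1.613 -0.027]
```

Call:
send_rows(series=[0,0,0,0,0,7,0.4,0,0,0,0,0,14,0.4,0,0,0,0,0,21,0.4,0,0,0,0,0,28,0.4,0,0,0,0,0,35,0.4,0,0,0,0,0,42,0.4,0,0,0,0,0,49,0.4,0,0,0,0,0,56,0.4,0,0,0,0,0,56,0.4])

```text
clock: 44.77
tcp_pos: [0.6607, 0.2122, 0.1189]
orientation: [-0.001, 0.969, 0.248, 0.002]
wrist_force: [3.6, 6.6, -5.8]
finger_gap: 0.0439
```

```bash
python3 -c "
from h import *
rep()"
```

```text
[0.6607 0.2122 0.1189] gap 0.0439 F [ 3.6  6.6 -5.8] M [ 1.013 -0.763 -0.106] q6 2.834 jaw -61.3 Mtool [0.522 1.156 0.107]
```

Call:
send_rows(series=[0,0,0,0,0,0,0.8,0,0,0,0,0,0,0.8,0,0,0,0,0,0,0.8,0,0,-3,0,0,0,0.8,0,0,-6,0,0,0,0.8,0,0,-7,0,0,0,0.8,0,0,-7,0,0,0,0.8])

```text
clock: 45.35
tcp_pos: [0.6612, 0.21, 0.1927]
orientation: [0.0, 0.968, 0.25, 0.004]
wrist_force: [-0.5, -0.4, 1.1]
finger_gap: 0.0683
```

```bash
python3 -c "
from h import *
rep()
T=tool()[1].as_matrix(); j=np.degrees(np.arctan2(T[1,1],T[0,1])); to(.45,.05,.19,j)
"
```

```text
[0.6612 0.21   0.1927] gap 0.0683 F [-0.5 -0.4  1.1] M [-0.012 -0.039  0.06 ] q6 2.829 jaw -61.1 Mtool [-0.028  0.029 -0.061]
shift cm [-26.23   3.79   0.08] turn [ 0.1 -0.4  0. ] jaw now -61.1 q6 then 2.75
```

Call:
send_rows(series=[-26,4,0,0,0,-65,0.8,-26,4,0,0,0,-65,0.8,-26,4,0,0,0,-65,0.8,-26,4,0,0,0,-65,0.8,-26,4,0,0,0,-65,0.8,-26,4,0,0,0,-65,0.8,-26,4,0,0,0,-65,0.8,-26,4,0,0,0,-65,0.8,-26,4,0,0,0,-65,0.8,-26,4,0,0,0,-65,0.8])

```text
clock: 46.18
tcp_pos: [0.4498, 0.0485, 0.187]
orientation: [-0.0, 0.682, 0.732, -0.0]
wrist_force: [0.7, -0.7, -0.4]
finger_gap: 0.0683
```

```bash
cat >> h.py <<'E'
def mark(name,im,save=None):
    # sample white fraction by direction round the knob top, degrees clockwise from press front (-x, yaw 1 deg)
    g=im.min(2).astype(np.float32); best=[]
    for cx,cy in [(.657+dx,.2093+dy) for dx in(-.002,0,.002) for dy in(-.002,0,.002)]:
        a=np.radians(np.arange(0,360,1)); v=0
        for r in np.linspace(.012,.019,8):
            d=np.c_[cx-r*np.cos(a+np.radians(0)),cy+r*np.sin(a),np.full(360,.147)]
            p=proj(name,d).astype(np.float32)
            v=v+cv2.remap(g,p[:,0],p[:,1],cv2.INTER_LINEAR).ravel()
        v=v/8; i=v.argmax(); w=np.clip(v-np.percentile(v,80),0,None); k=np.exp(1j*a); sel=np.abs((np.arange(360)-i+180)%360-180)<25
        best.append((v.max(),round(np.degrees(np.angle((w*k)[sel].sum()))%360,1),round(cx,3),round(cy,4)))
    best.sort(reverse=True); print("mark",best[:4])
E
python3 -c "
from h import *
rep()
im=read_camera('top'); mark('top',im)
cv2.imwrite('pics/k13.png',cv2.resize(im[150:220,180:270],None,fx=7,fy=7,interpolation=cv2.INTER_CUBIC))
k=np.load('knob0.npy'); f=im.copy(); f[155:185,210:245]=k; mark('top',f)
T=tool()[1].as_matrix(); j=np.degrees(np.arctan2(T[1,1],T[0,1])); to(.660,.2105,.19,j)
"
```

```text
[0.4498 0.0485 0.187 ] gap 0.0683 F [ 0.7 -0.7 -0.4] M [ 0.012 -0.008 -0.054] q6 1.429 jaw 4.1 Mtool [-0.009  0.012  0.054]
mark [(np.float32(181.51453), np.float64(331.9), 0.659, 0.2113), (np.float32(173.51514), np.float64(339.1), 0.659, 0.2093), (np.float32(167.92932), np.float64(346.6), 0.659, 0.2073), (np.float32(159.30457), np.float64(328.3), 0.657, 0.2113)]
mark [(np.float32(188.96362), np.float64(58.0), 0.659, 0.2073), (np.float32(183.45947), np.float64(52.3), 0.659, 0.2093), (np.float32(182.052), np.float64(63.0), 0.657, 0.2073), (np.float32(174.50232), np.float64(68.2), 0.655, 0.2073)]
shift cm [14.74 22.03 -0.31] turn [-0. -0. -0.] jaw now 3.8 q6 then 1.81
```

View pics/k13.png

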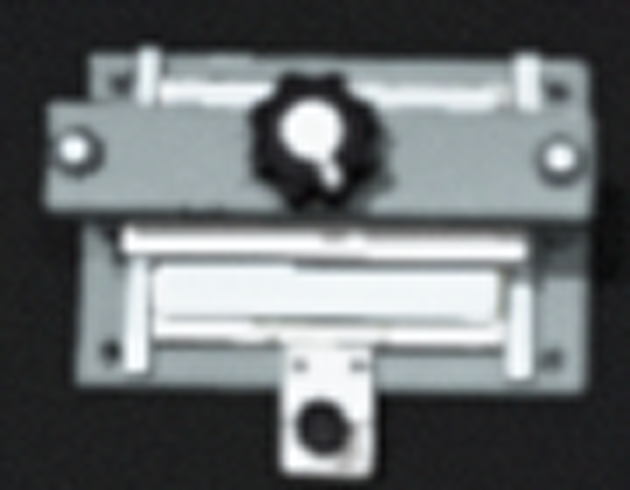

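The line now points to (334,183) from (315,135), about 338° clockwise from the front. That agrees with the tool's 336°, so about 114° remain.

Call:
send_rows(series=[14.7,22,-0.3,0,0,-60,0.8,14.7,22,-0.3,0,0,-60,0.8,14.7,22,-0.3,0,0,-60,0.8,14.7,22,-0.3,0,0,-60,0.8,14.7,22,-0.3,0,0,-60,0.8,14.7,22,-0.3,0,0,-60,0.8,14.7,22,-0.3,0,0,-60,0.8,14.7,22,-0.3,0,0,-60,0.8,14.7,22,-0.3,0,0,-60,0.8,14.7,22,-0.3,0,0,-60,0.8])

```text
clock: 47.07
tcp_pos: [0.6601, 0.2114, 0.1888]
orientation: [-0.001, 0.226, 0.974, -0.0]
wrist_force: [-0.9, 0.0, 0.2]
finger_gap: 0.0679
```

```bash
python3 -c "
from h import *
rep()
T=tool()[1].as_matrix(); j=np.degrees(np.arctan2(T[1,1],T[0,1])); to(.6595,.2108,.119,j)
"
```

```text
[0.6601 0.2114 0.1888] gap 0.0679 F [-0.9  0.   0.2] M [-0.047  0.012 -0.057] q6 0.650 jaw 63.9 Mtool [ 0.047 -0.01   0.057]
shift cm [ 0.01 -0.07  6.98] turn [-0.1 -0.1 -0. ] jaw now 63.9 q6 then 0.77
```

Call:
send_rows(series=[0,-0.1,2,0,0,0,0.8,0,-0.1,4,0,0,0,0.8,0,-0.1,6,0,0,0,0.8,0,-0.1,7,0,0,0,0.8,0,-0.1,7,0,0,0,0.8,0,-0.1,7,0,0,0,0.4,0,-0.1,7,0,0,0,0.4,0,-0.1,7,0,0,0,0.4,0,-0.1,7,0,0,0,0.4,0,-0.1,7,0,0,0,0.4])

```text
clock: 47.9
tcp_pos: [0.6606, 0.2105, 0.1225]
orientation: [0.001, 0.226, 0.974, 0.001]
wrist_force: [0.8, 3.5, 3.3]
finger_gap: 0.0432
```

```bash
python3 -c "
from h import *
rep()"
```

```text
[0.6606 0.2105 0.1225] gap 0.0432 F [0.8 3.5 3.3] M [ 0.518  0.03  -0.04 ] q6 0.647 jaw 63.9 Mtool [-0.452  0.254  0.042]
```

Call:
send_rows(series=[0,0,0,0,0,7,0.4,0,0,0,0,0,14,0.4,0,0,0,0,0,21,0.4,0,0,0,0,0,28,0.4,0,0,0,0,0,35,0.4,0,0,0,0,0,42,0.4,0,0,0,0,0,49,0.4,0,0,0,0,0,56,0.4,0,0,0,0,0,60,0.4,0,0,0,0,0,60,0.4])

```text
clock: 48.73
tcp_pos: [0.6591, 0.2095, 0.1225]
orientation: [0.0, 0.684, 0.73, -0.0]
wrist_force: [-3.0, 1.0, 6.1]
finger_gap: 0.0435
```

Call:
send_rows(series=[0,0,0,0,0,7,0.4,0,0,0,0,0,14,0.4,0,0,0,0,0,21,0.4,0,0,0,0,0,28,0.4,0,0,0,0,0,35,0.4,0,0,0,0,0,42,0.4,0,0,0,0,0,49,0.4,0,0,0,0,0,54,0.4,0,0,0,0,0,54,0.4,0,0,0,0,0,54,0.4])

```text
clock: 49.57
tcp_pos: [0.6577, 0.2101, 0.1225]
orientation: [-0.001, 0.94, 0.342, -0.001]
wrist_force: [-7.9, 1.2, 8.3]
finger_gap: 0.0437
```

```bash
python3 -c "
from h import *
rep()"
```

```text
[0.6577 0.2101 0.1225] gap 0.0437 F [-7.9  1.2  8.3] M [ 0.175  1.488 -0.046] q6 2.637 jaw -50.1 Mtool [ 1.089 -1.028  0.046]
```

Call:
send_rows(series=[0,0,0,0,0,0,0.8,0,0,0,0,0,0,0.8,0,0,0,0,0,0,0.8,0,0,0,0,0,0,0.8,0,0,-3,0,0,0,0.8,0,0,-6,0,0,0,0.8,0,0,-7,0,0,0,0.8,0,0,-7,0,0,0,0.8])

```text
clock: 50.23
tcp_pos: [0.6619, 0.21, 0.1948]
orientation: [0.001, 0.94, 0.341, 0.004]
wrist_force: [0.2, 0.9, -0.1]
finger_gap: 0.0684
```

```bash
python3 -c "
from h import *
rep()
T=tool()[1].as_matrix(); j=np.degrees(np.arctan2(T[1,1],T[0,1])); to(.42,.0,.25,j)
"
```

```text
[0.6619 0.21   0.1948] gap 0.0684 F [ 0.2  0.9 -0.1] M [-0.025 -0.011 -0.001] q6 2.637 jaw -50.1 Mtool [-0.026 -0.007  0.   ]
shift cm [-31.99   0.6   -5.72] turn [ 0.2 -0.4  0. ] jaw now -50.1 q6 then 2.44
```

Turned 114° exactly. Moving away to check.

Call:
send_rows(series=[-32,0.6,-5,0,0,0,0.8,-32,0.6,-5,0,0,0,0.8,-32,0.6,-5,0,0,0,0.8,-32,0.6,-5,0,0,0,0.8,-32,0.6,-5,0,0,0,0.8,-32,0.6,-5,0,0,0,0.8,-32,0.6,-5,0,0,0,0.8,-32,0.6,-5,0,0,0,0.8,-32,0.6,-5,0,0,0,0.8,-32,0.6,-5,0,0,0,0.8])

```text
clock: 51.07
tcp_pos: [0.4171, -0.0011, 0.2402]
orientation: [-0.0, 0.94, 0.34, 0.0]
wrist_force: [0.9, -0.3, -0.2]
finger_gap: 0.0683
```

```bash
python3 -c "
from h import *
rep()
im=read_camera('top'); mark('top',im); s=read_camera('scene')
a=cv2.resize(im[150:220,180:270],None,fx=5,fy=6,interpolation=cv2.INTER_CUBIC)
b=cv2.resize(s[150:230,250:330],None,fx=4,fy=5.25,interpolation=cv2.INTER_CUBIC)
cv2.imwrite('pics/k14.png',np.hstack([a,b]))
for l,z in [('gel_box',.02),('fixture_block',.028),('tape_roll',.019),('dropper_bottle',.1)]: find('top',l,z)
"
```

```text
[ 0.4171 -0.0011  0.2402] gap 0.0683 F [ 0.9 -0.3 -0.2] M [-0.021 -0.123  0.088] q6 2.252 jaw -50.2 Mtool [-0.095  0.081 -0.088]
mark [(np.float32(225.34631), np.float64(94.2), 0.659, 0.2073), (np.float32(220.4104), np.float64(93.7), 0.659, 0.2093), (np.float32(219.83386), np.float64(102.4), 0.657, 0.2073), (np.float32(215.80286), np.float64(110.3), 0.655, 0.2073)]
top gel_box 0.48 [365.7, 218.1, 19.0, 9.3] mean [ 0.563 -0.165] rect 563 -165 size 46 21 ang 82.0
top tape_roll 0.81 [289.1, 158.0, 31.3, 33.3] mean [0.6799 0.017 ] rect 681 16 size 79 77 ang 1.7
top dropper_bottle 0.47 [330.3, 156.1, 17.1, 20.5] mean [ 0.6866 -0.0577] rect 687 -58 size 31 49 ang 57.1
```

View pics/k14.png

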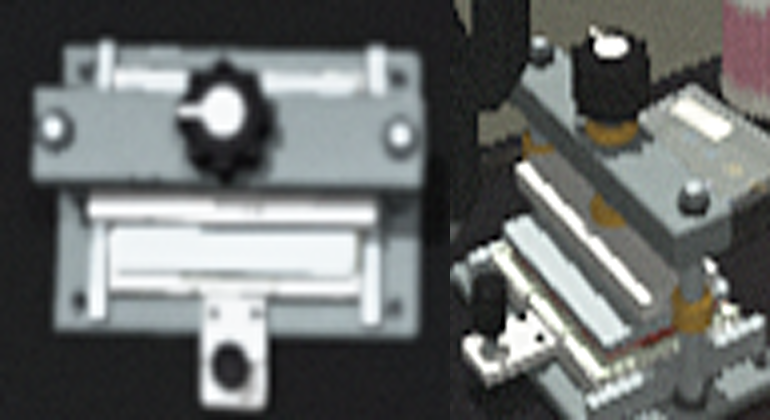

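The line points left (180,111 from 222,110): a quarter turn past one full turn. The platen is down and the bed home. One last look at the whole scene.

```bash
python3 -c "
from h import *
s=read_camera('scene'); cv2.imwrite('pics/f15.png',s); 
for l,z in [('gel_box',.02),('fixture_block',.028),('petri_dish',.013)]: find('scene',l,z)
"
```

```text
scene gel_box 0.93 [334.7, 320.2, 41.4, 29.3] mean [ 0.5456 -0.172 ] rect 546 -171 size 53 52 ang 86.2
scene fixture_block 0.72 [287.1, 309.8, 34.1, 32.2] mean [ 0.4794 -0.1227] rect 479 -121 size 47 62 ang 15.3
scene petri_dish 0.89 [183.1, 193.1, 18.7, 15.4] mean [0.479  0.3835] rect 479 383 size 71 58 ang 81.3
```

View pics/f15.png

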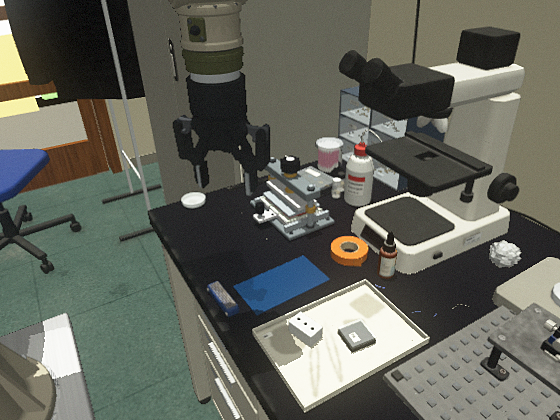

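The gel box was knocked a little but is still inside the tray (355,335), and the block is beside it (305,325). The mat is empty, and the tape, dish and bottle are untouched. Handing in.

```bash
python3 -c "
from workcell import *
print(hand_in())"
```

```text
the job is handed in; nothing more can be done
None
```

The job is done and handed in at about 51 s. Only the gel box and the aluminium block stood in the way, and both went into the white tray. I then drew the bed out to its stop, laid the two carriers flat in the outer lanes midway along, and pushed the bed home against its stop.

**Knob:** I first wound it back to its upper stop, which confirmed that the white line points to the front at zero. I then wound it clockwise in two grips, 336° and 114°. The line now points to the press's left, about 450°, which is the nominal one-turn touch point plus a quarter turn. I did not sense the touch itself; I relied on the given one turn.

**Checks:**
- **Carriers:** they measured within about 1–2 mm of the lane centres before the bed went in. They lie turned a quarter, with the 28 mm side across the lane, to clear the ribs. I first set one about 3 mm off centre and corrected it.
- **Missed grips:** two grips on the carriers closed too high and were repeated lower.
- **Last picture:** the bed is home, the platen is down and the mat is empty. The tape roll, dish and bottle are where they stood.
- **Gel box:** it had moved about 2–3 cm in the tray, probably the announced knock, and is still inside.

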